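# Fetch the standard from behind the reagent bottles and put them back

### The arm

A 7-joint arm with a two-finger parallel gripper is mounted at the origin on the work surface. World frame = base frame: x ahead of the robot, y to its left, z up, the work surface at z = 0. Lengths are in m, angles in rad, forces in N, time in s.
With the tool pointing down it reaches from about 0.425 to 0.875 m from the base axis. Payload 4.7 kg.
Tool frame: the origin (TCP) lies on the mounting face of the last link; the fingertips stand 182 mm ahead of it and the grasp point (between the pads) lies 164 mm ahead of it; z points along the fingers, y is the direction in which the jaws open and shut (so a half turn about z gives the same grasp; the last joint's range is limited). The gripper opens to 87 mm and grips with 3 to 60 N. Pads are 19 mm wide; open, the fingers measure 117 mm over their backs; the gripper's body (75 mm by 190 mm) begins 51 mm behind the grasp point.
Start: joints at [1.26, 0.321, -0.07, 1.45, 0.023, 1.371, -0.057], TCP at [0.207, -0.616, 0.405] pointing down, gripper open.
Joint ranges: [-2.86, 2.86], [-0.3, 2.09], [-1.38, 1.24], [0.06, 2.45], [-1.56, 4.7], [0.09, 2.05], [-2.69, 2.69]. Speed limits (rad/s): [2.57, 2.57, 3.14, 3.14, 3.14, 3.14, 3.14].

### API

Orientations are given as a rotation vector (axis times angle).
In Python, from bench import ctrl gives the robot as it stands. The module is installed in compiled form; this text tells all that it offers.
- The arm moves only by the tool play_rows, never from a script. Its argument "targets" is text: rows parted by semicolons, each of 7 numbers parted by spaces: the shift along the tool's x, y, z in cm, then the turn, a rotation vector about the tool's x, y, z in rad, then the opening, from -1 (shut) to 1 (fully open). In form: x y z ax ay az grip; .... A call has 1 to 20 rows; each row shifts and turns the pose as measured when the row begins, along the tool's axes as they then stand; what a row does not reach is not made up. A row lasts 1/8 s, in which the tool goes at most 62.5 mm and 10.7 degrees, less where a joint would pass 70% of its speed; a pose out of reach is approached as far as the arm can. A call is refused whole if a number of a shift passes 6.25 or a number of a turn 0.188, either way. A call with a gripper value outside its range is refused whole. The fingers move at their own pace and stop on an object; "newtons" is the grip in N (left out, the last holds). Time passes only in rows, so rows that do not move let the fingers close. It gives the time, the measured TCP pose, the force and the opening at its end, in the units of the state.
- ctrl.get_state(): the state, without advancing time (a new reading comes with each control period).
- ctrl.get_image(name): name is "scene" or "top" or "wrist"; returns a dict with "pixels" (384x512x3 uint8, blue, green, red), "depth" (384x512 float32, m along the optical axis (not along the pixel's ray), 0 where there is no reading), "intrinsics" (3x3 intrinsics, pixels), "k1" (the pictures are not rectified: a ray, as slopes to the right and down, at radius r is drawn at 1 + k1 r^2 times it, then the intrinsics apply), "R" (3x3) and "t" (3): a world point X has camera coordinates R X + t. Camera axes: x right, y down, z forward; pixel columns grow to the right and rows downward; lengths in m; the calibration is good to about 2 mm. A picture is of the moment at which its call begins.
- ctrl.close_job(): hands the job in, once; it reports no verdict.
The state is a dict: "time": time; "joint_positions": joint angles; "qd": joint speeds; "joint_torque": joint torques, N m; "position": TCP position; "tool_rot": TCP orientation; "ft_force": force on the tool from outside, world axes, zero at the start; "torque": the same for the moment, N m; "grip_width": opening from 0.0 (shut) to 1.0 (fully open).
Only numpy, scipy, OpenCV 4.12 (cv2) and the standard library are available. Lean on these libraries where they do the work, as an engineer would, in place of code of your own. Each camera call takes 0.05 s, during which the arm holds its last target.

### The job

Bring the white-lidded jar, which is boxed in by the three reagent bottles in the grey storage tray, to the balance. First clear all three bottles onto the blue side tray, then stand the jar in the middle of the balance pan, and then put every bottle back exactly where it stood before. Keep everything upright, set it down gently rather than dropping it, and leave the black-lidded jar, the beaker and the vial rack where they are.

Things in the scene. Friction and masses are not known exactly. Their poses are not given: they have to be found in the camera images.
- bottle_blue_center (a point): Amber reagent bottle with a blue screw cap and a blue stripe above its paper label, upright in the storage tray on one of three places round the white-lidded jar (which one varies). Body 64 mm in diameter up to 103 mm, neck 32 mm; cap 40 mm in diameter, from 124 mm to its flat top 150 mm above the underside. 0.3 to 0.5 kg, round (yaw means nothing). Point: on its axis, 75 mm above its underside.
- bottle_red_center (a point): Amber reagent bottle with a red screw cap and a red stripe above its paper label, upright in the storage tray on one of three places round the white-lidded jar (which one varies). Body 64 mm in diameter up to 103 mm, neck 32 mm; cap 40 mm in diameter, from 124 mm to its flat top 150 mm above the underside. 0.3 to 0.5 kg, round (yaw means nothing). Point: on its axis, 75 mm above its underside.
- bottle_yellow_center (a point): Amber reagent bottle with a yellow screw cap and a yellow stripe above its paper label, upright in the storage tray on one of three places round the white-lidded jar (which one varies). Body 64 mm in diameter up to 103 mm, neck 32 mm; cap 40 mm in diameter, from 124 mm to its flat top 150 mm above the underside. 0.3 to 0.5 kg, round (yaw means nothing). Point: on its axis, 75 mm above its underside.
- jar_white_center (a point): The jar to fetch: small amber jar with a flat white lid, 50 mm tall; glass 45 mm in diameter, lid 47 mm over its top 15 mm; about 0.11 kg. Stands in the storage tray with a bottle a few mm away to its left, right and robot's side (in the tray's frame), centres about 64 mm apart: no room for a gripper until they are gone. Far side open. Point: on its axis, half-way up, 25 mm above its underside.
- jar_black_center (a point): Bystander: a jar of the same size as the white-lidded one but with a black lid, standing in the storage tray near its corner on the robot's left-hand side, nearer to the robot. Leave it. This point lies on its axis, 25 mm above its underside.
- storage_tray: Shallow grey tray, fixed, 200 mm (its x) by 240 mm (its y) outside, walls 4 mm thick and 22 mm high; its inner floor is 4 mm above the bench. The bottles and both jars stand in it. Origin: centre of its underside, on the bench. Turned by up to 0.4 rad.
- side_tray: Shallow blue tray, empty, fixed to the left or right of the storage tray, 270 mm (its x) by 116 mm (its y) outside, walls 4 mm thick and 22 mm high; its inner floor is 4 mm above the bench. It takes the three bottles in one row along its x, about 80 mm apart. Origin: centre of its underside, on the bench.
- balance: Top-loading balance, fixed, on the other side of the storage tray from the side tray: white housing 250 mm (x) by 180 mm (y), 58 mm high, with a dark display strip at its -x end and a round steel pan 120 mm in diameter that does not give. Origin: on the bench, straight below the pan's centre; the pan's top is 72 mm above it.
- beaker_center (a point): Bystander: clear glass beaker, 73 mm across the rim, 92 mm tall, loose on the bench beyond the storage tray. Leave it. This point lies on its axis, half-way up.
- vial_rack_center (a point): Bystander: green block rack, 60 by 122 mm and 50 mm high, with stoppered glass vials up to 84 mm high, loose on the bench beyond the storage tray. Leave it. This point lies at its centre, 25 mm above the bench.

How it is judged:
On the way, in this order (a step that is already met when the one before it is completed fails the run):
1. all three bottles stand upright and released on the blue side tray (x of bottle_blue_center in the frame of side_tray between -0.105 and 0.105 m and y of bottle_blue_center in the frame of side_tray between -0.03 and 0.03 m and z of each of bottle_blue_center, bottle_red_center, bottle_yellow_center in the frame of side_tray below 0.085 m and angle between each of bottle_blue_center, bottle_red_center, bottle_yellow_center's own z axis and vertical below 0.1 rad and contact force between the fingers and bottle_blue below 0.3 N and linear speed of each of bottle_blue, bottle_red, bottle_yellow below 0.03 m/s and x of bottle_red_center in the frame of side_tray between -0.105 and 0.105 m and y of bottle_red_center in the frame of side_tray between -0.03 and 0.03 m and contact force between the fingers and bottle_red below 0.3 N and x of bottle_yellow_center in the frame of side_tray between -0.105 and 0.105 m and y of bottle_yellow_center in the frame of side_tray between -0.03 and 0.03 m and contact force between the fingers and bottle_yellow below 0.3 N), for 0.2 s.
2. then the white-lidded jar stands in the middle of the balance pan, released (horizontal distance between jar_white_center and balance below 0.015 m and z of jar_white_center in the frame of balance between 0.092 and 0.102 m and angle between jar_white_center's own z axis and vertical below 0.1 rad and contact force between the fingers and jar_white below 0.3 N and linear speed of jar_white below 0.03 m/s), for 0.2 s.
At the end, for the whole second after the job is handed in: Each bottle stands upright within 15 mm of where it stood at the start, and the white-lidded jar stands upright on the balance pan with its axis within 15 mm of the pan's centre; all are released and at rest (all of step 2 and distance of each of bottle_blue_center, bottle_red_center, bottle_yellow_center from where it was at the start of the episode below 0.015 m and angle between each of bottle_blue_center, bottle_red_center, bottle_yellow_center's own z axis and vertical below 0.1 rad and contact force between the fingers and bottle_blue below 0.3 N and linear speed of each of bottle_blue, bottle_red, bottle_yellow below 0.03 m/s and contact force between the fingers and bottle_red below 0.3 N and contact force between the fingers and bottle_yellow below 0.3 N); the robot touches nothing.
It fails at once if the black-lidded jar is moved more than 15 mm (distance of jar_black_center from where it was at the start of the episode above 0.015 m).
It fails at once if the beaker is moved more than 15 mm (distance of beaker_center from where it was at the start of the episode above 0.015 m).
It fails at once if the vial rack is moved more than 15 mm (distance of vial_rack_center from where it was at the start of the episode above 0.015 m).
It fails at once if a bottle or the white-lidded jar is tipped by more than 0.5 rad (angle between any of bottle_blue_center, bottle_red_center, bottle_yellow_center, jar_white_center's own z axis and vertical above 0.5 rad).
It fails at once if a bottle or the white-lidded jar is dropped or knocked (moves faster than 0.6 m/s while not held) ((contact force between the fingers and bottle_blue below 0.3 N and linear speed of bottle_blue above 0.6 m/s) or (contact force between the fingers and bottle_red below 0.3 N and linear speed of bottle_red above 0.6 m/s) or (contact force between the fingers and bottle_yellow below 0.3 N and linear speed of bottle_yellow above 0.6 m/s) or (contact force between the fingers and jar_white below 0.3 N and linear speed of jar_white above 0.6 m/s)).
It also fails if it takes over 141 s, if anything falls off the work surface, if the arm or the gripper's body presses on something with over 40 N, if the wrist force passes 120 N, or if a joint passes its speed limit or range.

## Working session

There is one attempt and no reset: what is moved stays moved. The work goes in short steps, Python scripts to look and compute and a tool call to move; the robot and the scene stay as the last step left them, time stands still between calls to the robot, and variables do not carry over. Pictures are saved under pics/ and viewed, and the job is handed in when it is done.

Besides the shell and the picture viewer there is one more tool, called after "Emit:" as name(argument=value, ...) on one line, values as JSON. play_rows: Moves the arm, as the interface text tells. Its arguments: {"type":"object","properties":{"targets":{"type":"string"},"newtons":{"type":"number"}},"required":["targets"]}

```bash
ls; mkdir -p pics; python3 - <<'E'
from bench import ctrl
import cv2,numpy as np,pickle
s=ctrl.get_state();print({k:np.round(v,3) for k,v in s.items()})
for n in("scene","top","wrist"):
    d=ctrl.get_image(n);cv2.imwrite(f"pics/{n}0.png",d["pixels"]);pickle.dump(d,open(f"{n}0.pkl","wb"))
    print(n,d["intrinsics"].tolist(),d["k1"],np.round(d["R"],3).tolist(),d["t"])
E
```

```text
pics
{'time': np.float64(0.0), 'joint_positions': array([ 1.26 ,  0.322, -0.07 ,  1.452,  0.023,  1.371, -0.057]), 'qd': array([ 0.002, -0.001, -0.   , -0.   ,  0.001,  0.001,  0.001]), 'joint_torque': array([ 0.0000e+00, -4.9129e+01, -4.0400e-01, -3.1253e+01, -6.4000e-02,
        4.4000e-02,  0.0000e+00]), 'position': array([ 0.207, -0.616,  0.404]), 'tool_rot': array([-3.098e+00, -5.080e-01,  1.000e-03]), 'ft_force': array([ 0.19 ,  0.666, -0.693]), 'torque': array([-0.004, -0.049,  0.037]), 'grip_width': np.float64(0.999)}
scene [[419.71233281197766, 0.0, 256.37583955530397], [0.0, 419.71233281197766, 192.052198074828], [0.0, 0.0, 1.0]] 0.0471297810395097 [[-0.451, 0.892, -0.017], [0.56, 0.268, -0.784], [-0.695, -0.363, -0.621]] [ 0.26913526 -0.2703071   1.39628619]
top [[349.3246795518484, 0.0, 253.23617257898243], [0.0, 349.3246795518484, 195.63031262277667], [0.0, 0.0, 1.0]] -0.08724956538409363 [[-0.009, -1.0, 0.023], [-0.996, 0.007, -0.088], [0.088, -0.023, -0.996]] [-0.00306965  0.60720495  0.85831891]
wrist [[279.5104254051824, 0.0, 253.46863925320798], [0.0, 279.5104254051824, 193.45730612026054], [0.0, 0.0, 1.0]] -0.05571254639857564 [[0.319, -0.948, -0.003], [-0.905, -0.305, 0.298], [-0.283, -0.092, -0.955]] [-0.64919024 -0.03627288  0.39428412]
```

View pics/top0.png

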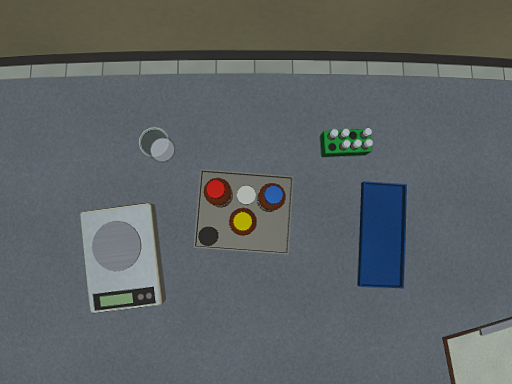

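View pics/scene0.png

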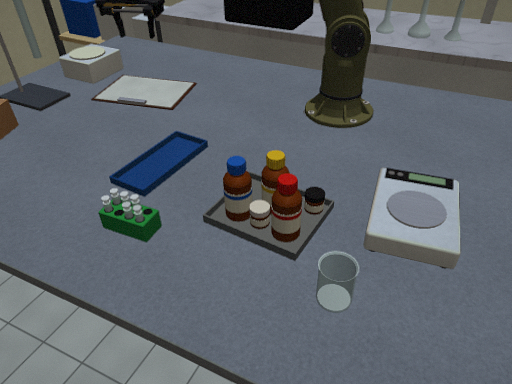

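View pics/wrist0.png

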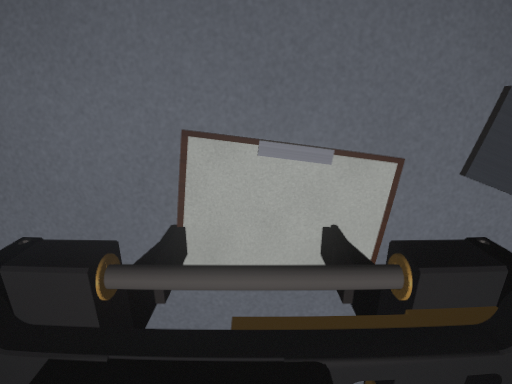

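```bash
cat > h.py <<'E'
import numpy as np,cv2,pickle
def ray(d,uv):
    uv=np.asarray(uv,float).reshape(-1,1,2)
    s=cv2.undistortPoints(uv,d["intrinsics"],np.array([d["k1"],0,0,0.]),None,None,None).reshape(-1,2)
    v=np.c_[s,np.ones(len(s))]
    R,t=d["R"],d["t"]; return -R.T@t, v, v@R
def onplane(d,uv,z):
    o,_,w=ray(d,uv); k=(z-o[2])/w[:,2]; return o+k[:,None]*w
def cloud(d):
    h,w=d["depth"].shape; vv,uu=np.mgrid[:h,:w]
    o,_,r=ray(d,np.c_[uu.ravel(),vv.ravel()])
    return (o+r*d["depth"].reshape(-1,1)).reshape(h,w,3)
def hsv(d): return cv2.cvtColor(d["pixels"],cv2.COLOR_BGR2HSV)
def project(d,X):
    c=d["R"]@np.asarray(X)+d["t"]; p=cv2.projectPoints(c.reshape(1,3),np.zeros(3),np.zeros(3),d["intrinsics"],np.array([d["k1"],0,0,0.]))[0]
    return p.ravel()
def colmasks(d):
    H=hsv(d).astype(int);h,s,v=H[...,0],H[...,1],H[...,2]
    return dict(red=((h<6)|(h>174))&(s>190)&(v>110),yellow=(h>20)&(h<32)&(s>170)&(v>110),
      blue=(h>100)&(h<120)&(s>150)&(v>140))
E
python3 - <<'E'
from h import *
for n in("top","scene"):
    d=pickle.load(open(n+"0.pkl","rb"));P=cloud(d);H=hsv(d)
    print(n,"cam",-d["R"].T@d["t"])
    for k,m in colmasks(d).items():
        l,lab,st,c=cv2.connectedComponentsWithStats(m.astype(np.uint8))
        for i in range(1,l):
            if st[i,4]<40: continue
            q=P[lab==i]; z=q[:,2]
            top=(lab==i)&(np.abs(P[...,2]-.154)<.006)
            ys,xs=np.nonzero(top)
            print(k,st[i],c[i].round(1),"z",np.percentile(z,[5,50,95]).round(3))
            if len(xs): 
                uv=[xs.mean(),ys.mean()]
                (cx,cy),r=cv2.minEnclosingCircle(np.c_[xs,ys].astype(np.float32))
                print("  n",len(xs),uv,onplane(d,uv,.154).round(4),"depth mean",P[top].mean(0).round(4),r,onplane(d,[cx,cy],.154).round(4))
d=pickle.load(open("top0.pkl","rb"));P=cloud(d)
for n,uv in dict(jw=(246,195),jb=(208,236),pan=(117,246),yel=(243,221),bench=(300,320),sidetray=(382,235)).items():
    print(n,P[uv[1],uv[0]].round(4), hsv(d)[uv[1],uv[0]])
for f,(x,y,w,h,s) in dict(a=(180,160,130,100,6),b=(70,190,110,130,5),c=(340,170,80,130,5)).items():
    cv2.imwrite(f"pics/crop_{f}.png",cv2.resize(d["pixels"][y:y+h,x:x+w],None,fx=s,fy=s,interpolation=cv2.INTER_CUBIC)[:600,:800])
E
```

```text
top cam [0.52918151 0.01303605 0.9084138 ]
red [206 180  20  19 266] [215.1 188.7] z [0.152 0.155 0.157]
  n 259 [np.float64(215.2007722007722), np.float64(188.66795366795367)] [[0.6116 0.0777 0.154 ]] depth mean [0.6115 0.0776 0.155 ] 9.29671859741211 [[0.6114 0.0778 0.154 ]]
yellow [233 211  19  20 277] [242.1 220.9] z [0.152 0.155 0.158]
  n 266 [np.float64(242.32706766917292), np.float64(220.8045112781955)] [[0.5416 0.0193 0.154 ]] depth mean [0.5416 0.0192 0.1548] 9.310277938842773 [[0.5415 0.0194 0.154 ]]
blue [265 186  18  18 243] [273.2 194.3] z [0.153 0.155 0.157]
  n 241 [np.float64(273.1784232365145), np.float64(194.27385892116183)] [[ 0.5986 -0.0481  0.154 ]] depth mean [ 0.5985 -0.048   0.1551] 8.87111759185791 [[ 0.5983 -0.048   0.154 ]]
scene cam [1.24300738 0.33921743 0.65952941]
red [278 173  19  12 178] [287.  178.8] z [0.146 0.153 0.154]
  n 168 [np.float64(287.1309523809524), np.float64(179.07738095238096)] [[0.6128 0.0804 0.154 ]] depth mean [0.6114 0.0799 0.153 ] 9.12424373626709 [[0.6142 0.0808 0.154 ]]
yellow [267 151  18  10 141] [275.5 155.2] z [0.151 0.153 0.154]
  n 140 [np.float64(275.55), np.float64(155.22857142857143)] [[0.5438 0.0229 0.154 ]] depth mean [0.5419 0.0221 0.1527] 8.631438255310059 [[0.5448 0.0233 0.154 ]]
blue [227 156  18   9 127] [235.9 160.2] z [0.151 0.153 0.154]
  n 125 [np.float64(235.856), np.float64(160.256)] [[ 0.5979 -0.0459  0.154 ]] depth mean [ 0.5963 -0.0469  0.1527] 8.529504776000977 [[ 0.5974 -0.047   0.154 ]]
jw [0.6064 0.0107 0.0546] [ 56  10 179]
jb [0.5071 0.1035 0.0561] [15 22 46]
pan [0.4845 0.3199 0.0724] [105  24 129]
yel [0.5412 0.0178 0.154 ] [ 29 255 174]
bench [ 0.2874 -0.126  -0.0011] [108  34 111]
sidetray [ 0.5029 -0.347   0.002 ] [107 207 101]
```

View pics/crop_a.png

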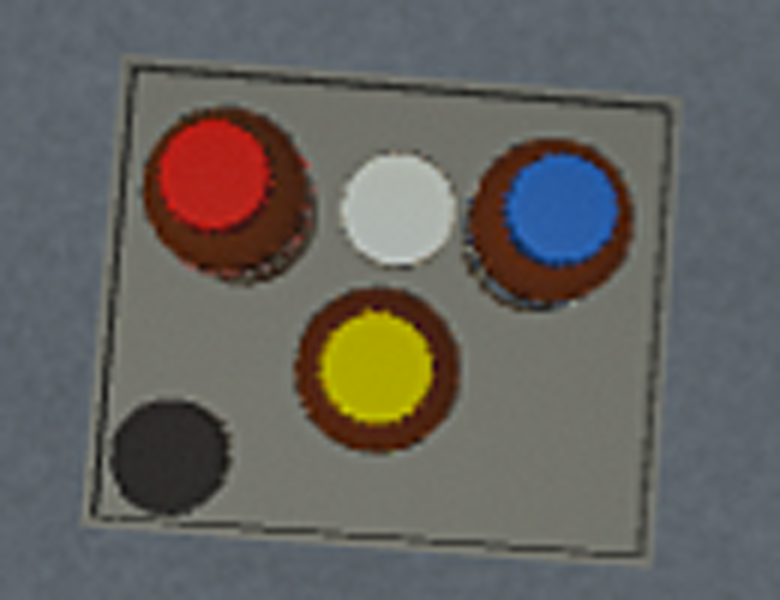

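```bash
python3 - <<'E'
from h import *
from scipy.spatial.transform import Rotation as Ro
d=pickle.load(open("top0.pkl","rb"));H=hsv(d).astype(int);P=cloud(d)
def comp(m,near):
    l,lab,st,c=cv2.connectedComponentsWithStats(m.astype(np.uint8));return lab==lab[near[1],near[0]]
# side tray
m=comp((H[...,0]>100)&(H[...,0]<120)&(H[...,1]>150)&(H[...,2]>50),(382,235))
def quad(m,z):
    c=max(cv2.findContours(m.astype(np.uint8),cv2.RETR_EXTERNAL,cv2.CHAIN_APPROX_NONE)[0],key=cv2.contourArea)
    w=onplane(d,c.reshape(-1,2),z)[:,:2].astype(np.float32)
    return cv2.minAreaRect(w*1000)
print("side",m.sum(),quad(m,.022))
m=comp((np.abs(P[...,2]-.058)<.009)&(P[...,1]>.2)|((np.abs(P[...,2]-.072)<.009)&(P[...,1]>.2)),(117,246))
print("bal",m.sum(),quad(m,.058))
# pan
h=H[232-10,90:150]; print(d["pixels"][246,80:160].tolist()[::3])
for n,uv,z,lo,hi in (("jw",(246,195),.054,.045,.062),("jb",(208,236),.054,.045,.062)):
    m=comp((P[...,2]>lo)&(P[...,2]<hi),uv)
    ys,xs=np.nonzero(m);print(n,m.sum(),onplane(d,[xs.mean(),ys.mean()],z), quad(m,z))
s=dict(r=[-3.098,-.508,.001]);print(Ro.from_rotvec(s['r']).as_matrix().round(3))
E
```

```text
side 4371 ((505.1811218261719, -342.14581298828125), (117.94928741455078, 268.6835021972656), 86.11700439453125)
bal 7432 ((456.35345458984375, 316.2119140625), (249.48776245117188, 180.8210906982422), 6.59691047668457)
[[105, 100, 92], [133, 139, 129], [162, 160, 149], [162, 158, 148], [131, 126, 119], [127, 122, 116], [128, 122, 118], [129, 123, 117], [130, 123, 118], [129, 123, 118], [130, 125, 119], [131, 126, 119], [130, 123, 117], [129, 123, 118], [129, 123, 118], [131, 125, 119], [129, 124, 118], [131, 125, 119], [130, 125, 120], [130, 124, 119], [88, 89, 91], [170, 168, 156], [170, 166, 155], [166, 163, 153], [168, 168, 156], [88, 100, 102], [57, 65, 67]]
jw 283 [[0.60759624 0.01068448 0.054     ]] ((607.724609375, 10.635074615478516), (43.520957946777344, 47.00530242919922), 44.85173416137695)
jb 295 [[0.5075775  0.10432623 0.054     ]] ((507.0312805175781, 103.77689361572266), (43.86809158325195, 43.581050872802734), 89.62676239013672)
[[ 0.948  0.319 -0.001]
 [ 0.319 -0.948  0.002]
 [-0.    -0.002 -1.   ]]
```

View pics/crop_b.png

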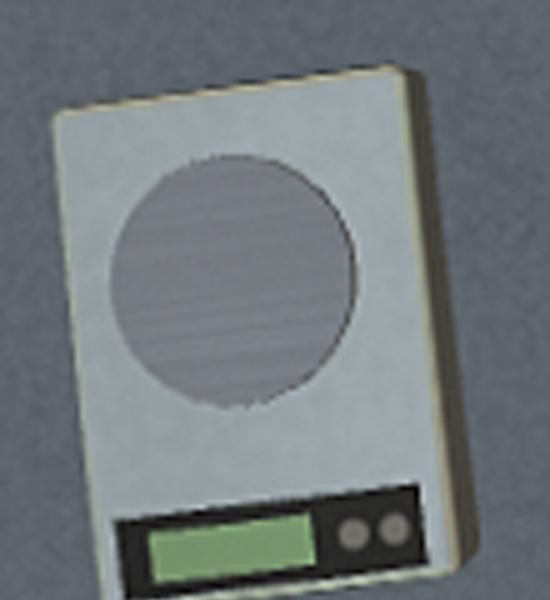

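View pics/crop_c.png

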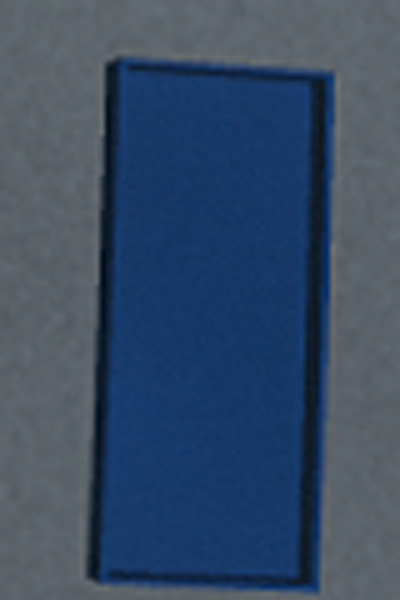

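```bash
python3 - <<'E'
from h import *
d=pickle.load(open("top0.pkl","rb"))
q=onplane(d,[(363.4,182),(406.6,184.4),(403.8,288),(360.4,285.6)],.022)[:,:2]
print(q.round(4),q.mean(0),[np.linalg.norm(q[i]-q[(i+1)%4]).round(3) for i in range(4)])
g=d["pixels"].astype(int).max(2); m=((g>115)&(g<145)).astype(np.uint8)
l,lab,st,c=cv2.connectedComponentsWithStats(m);m=(lab==lab[246,117]).astype(np.uint8)
m=cv2.morphologyEx(m,cv2.MORPH_OPEN,np.ones((5,5),np.uint8))
cc=max(cv2.findContours(m,cv2.RETR_EXTERNAL,cv2.CHAIN_APPROX_NONE)[0],key=cv2.contourArea)
w=onplane(d,cc.reshape(-1,2),.072)[:,:2]
print("pan",cv2.fitEllipse((w*1000).astype(np.float32)),cv2.minEnclosingCircle((w*1000).astype(np.float32)))
s=pickle.load(open("scene0.pkl","rb"))
for X in [(.482,.32,.072),(.607,.0107,.054),(.505,-.344,.022)]: print(project(s,X).round(1),project(d,X).round(1))
E
```

```text
[[ 0.6413 -0.2945]
 [ 0.6345 -0.4112]
 [ 0.3664 -0.3933]
 [ 0.376  -0.2786]] [ 0.50453883 -0.34442311] [np.float64(0.117), np.float64(0.269), np.float64(0.115), np.float64(0.266)]
pan ((485.4513854980469, 323.78863525390625), (115.18333435058594, 115.6005630493164), 122.65663146972656) ((486.18695068359375, 323.0981750488281), 59.60987854003906)
[414.1 205.7] [117.  247.1]
[258.2 205.6] [246.  194.8]
[159.6 156.8] [383.8 234.4]
```

Emit:
play_rows(targets="0 0 0 0 0 0.165 1; 0 0 0 0 0 0.165 1; 0 0 0 0 0 0 1; 0 0 0 0 0 0 1", newtons=25)

```text
time: 0.65
position: [0.2072, -0.6156, 0.4022]
tool_rot: [-3.137, 0.017, 0.003]
ft_force: [-0.1, 0.6, -0.0]
grip_width: 0.995
```

Emit:
play_rows(targets="3.5 -5 0 0 0 0 1; 3.5 -5 0 0 0 0 1; 3.5 -5 0 0 0 0 1; 3.5 -5 0 0 0 0 1; 3.5 -5 0 0 0 0 1; 3.5 -5 0 0 0 0 1; 0 0 0 0 0 0 1")

```text
time: 1.52
position: [0.4241, -0.3086, 0.4023]
tool_rot: [-3.14, -0.007, 0.001]
ft_force: [-0.7, -1.1, 0.2]
grip_width: 0.998
```

Emit:
play_rows(targets="3.4 -5 0 0 0 0 1; 3.4 -5 0 0 0 0 1; 3.4 -5 0 0 0 0 1; 3.4 -5 0 0 0 0 1; 3.4 -5 0 0 0 0 1; 0 0 0 0 0 0 1; 0 0 0 0 0 0 1")

```text
time: 2.4
position: [0.5935, -0.0633, 0.4017]
tool_rot: [3.139, 0.006, -0.001]
ft_force: [-0.4, -0.4, 0.7]
grip_width: 1.004
```

Emit:
play_rows(targets="0.5 -1.5 0 0 0 0 1; 0 0 3 0 0 0 1; 0 0 0 0 0 0 1; 0 0 0 0 0 0 1")

```text
time: 2.9
position: [0.5982, -0.0514, 0.373]
tool_rot: [3.137, -0.004, 0.003]
ft_force: [0.5, 0.3, 0.7]
grip_width: 1.003
```

```bash
python3 - <<'E'
from h import *
from bench import ctrl
for n in("wrist","scene"):
    d=ctrl.get_image(n);cv2.imwrite(f"pics/{n}1.png",d["pixels"])
    P=cloud(d)
    for k,m in colmasks(d).items():
        t=m&(np.abs(P[...,2]-.154)<.006);ys,xs=np.nonzero(t)
        if len(xs)>30: print(n,k,len(xs),onplane(d,[xs.mean(),ys.mean()],.154),P[t].mean(0))
E
```

```text
wrist red 1772 [[0.6108127 0.0777443 0.154    ]] [0.61129464 0.07667237 0.15574657]
wrist yellow 197 [[0.52767891 0.01312621 0.154     ]] [0.52911427 0.0125258  0.15590823]
wrist blue 1848 [[ 0.59778416 -0.04811182  0.154     ]] [ 0.59834486 -0.04814402  0.15567849]
scene red 171 [[0.61305932 0.08064768 0.154     ]] [0.61141568 0.07996207 0.15274348]
scene yellow 145 [[0.54439745 0.0232693  0.154     ]] [0.54238386 0.0223505  0.15259863]
scene blue 132 [[ 0.59887773 -0.04594567  0.154     ]] [ 0.59717203 -0.04695871  0.15271305]
```

View pics/wrist1.png

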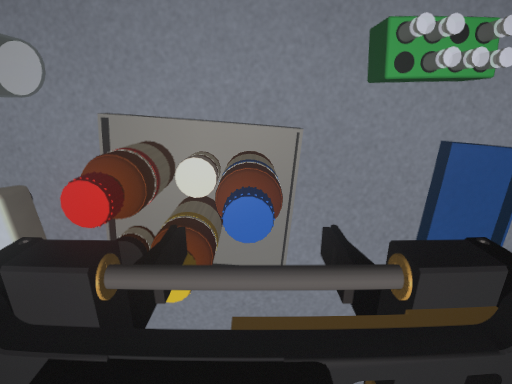

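Emit:
play_rows(targets="0 -0.3 2.5 0 0 0 1; 0 0 2.5 0 0 0 1; 0 0 1.5 0 0 0 1; 0 0 0 0 0 0 1; 0 0 0 0 0 0 1", newtons=25)

```text
time: 3.62
position: [0.6, -0.0494, 0.3114]
tool_rot: [3.135, -0.006, 0.015]
ft_force: [-0.8, 0.4, 0.3]
grip_width: 1.002
```

```bash
cat > go.py <<'E'
import sys,numpy as np
from bench import ctrl
from scipy.spatial.transform import Rotation as Ro
s=ctrl.get_state();R=Ro.from_rotvec(s["tool_rot"]);G=Ro.from_matrix(np.diag([1.,-1,-1]))
t=np.array([float(v) for v in sys.argv[1:4]])
print("t",round(float(s["time"]),2),"pos",s["position"].round(4),"shift cm",(R.inv().apply(t-s["position"])*100).round(2),"turn",(R.inv()*G).as_rotvec().round(3),"grip",round(float(s["grip_width"]),3),"F",s["ft_force"].round(2),"q",s["joint_positions"].round(2))
E
python3 go.py .5985 -.0480 .305
```

```text
t 3.62 pos [ 0.6    -0.0494  0.3114] shift cm [-0.16 -0.14  0.63] turn [ 0.006 -0.01  -0.004] grip 1.002 F [-0.8   0.42  0.31] q [ 0.46  0.32 -0.51  1.68  0.18  1.17 -1.67]
```

Emit:
play_rows(targets="-0.15 -0.15 0.6 0.006 -0.01 0 1; 0 0 0 0 0 0 1; 0 0 0 0 0 0 -1; 0 0 0 0 0 0 -1; 0 0 0 0 0 0 -1; 0 0 0 0 0 0 -1; 0 0 0 0 0 0 -1; 0 0 0 0 0 0 -1")

```text
time: 4.62
position: [0.5992, -0.0479, 0.3072]
tool_rot: [3.141, -0.007, 0.004]
ft_force: [0.3, -1.0, 0.1]
grip_width: 0.451
```

```bash
python3 go.py .5985 -.0480 .305
```

```text
t 4.62 pos [ 0.5992 -0.0479  0.3072] shift cm [-0.07  0.01  0.22] turn [ 0.001 -0.003 -0.004] grip 0.451 F [ 0.26 -0.99  0.1 ] q [ 0.46  0.33 -0.51  1.68  0.17  1.17 -1.67]
```

Emit:
play_rows(targets="0 0 -1 0 0 0 -1; 0 0 -2.5 0 0 0 -1; 0 0 -3 0 0 0 -1; 0 0 -3 0 0 0 -1; 0 0 -2 0 0 0 -1; 0 2 0 0 0 0 -1; 0 4 0 0 0 0 -1; 0 4 0 0 0 0 -1; 0 4 0 0 0 0 -1; 0 4 0 0 0 0 -1; 0 4 0 0 0 0 -1; 0 3 0 0 0 0 -1; 0 0 0 0 0 0 -1; 0 0 0 0 0 0 -1")

```text
time: 6.38
position: [0.5891, -0.3191, 0.4067]
tool_rot: [-3.139, 0.019, 0.047]
ft_force: [0.8, 0.1, -4.2]
grip_width: 0.454
```

```bash
python3 go.py .5844 -.3494 .427
```

```text
t 6.38 pos [ 0.5891 -0.3191  0.4067] shift cm [-0.5   3.03 -2.02] turn [-0.002  0.03  -0.012] grip 0.454 F [ 0.8   0.11 -4.17] q [ 0.73  0.4  -0.38  1.37  0.15  1.43 -1.23]
```

Emit:
play_rows(targets="-0.5 3 0 -0.002 0.03 -0.012 -1; 0 0 0 0 0 0 -1; 0 0 2 0 0 0 -1; 0 0 3 0 0 0 -1; 0 0 0 0 0 0 -1")

```text
time: 7.0
position: [0.5834, -0.3448, 0.3503]
tool_rot: [-3.137, -0.011, 0.009]
ft_force: [-0.6, -0.4, -5.0]
grip_width: 0.453
```

```bash
python3 go.py .5844 -.3494 .3075
```

```text
t 7.0 pos [ 0.5834 -0.3448  0.3503] shift cm [0.12 0.48 4.28] turn [-0.004  0.005  0.007] grip 0.453 F [-0.64 -0.35 -4.97] q [ 0.77  0.44 -0.37  1.43  0.16  1.31 -1.17]
```

Emit:
play_rows(targets="0.1 0.5 2 -0.004 0.005 0.007 -1; 0 0 1 0 0 0 -1; 0 0 0.5 0 0 0 -1; 0 0 0 0 0 0 -1")

```text
time: 7.5
position: [0.5858, -0.3474, 0.3165]
tool_rot: [3.141, 0.006, 0.003]
ft_force: [0.0, 0.2, -4.8]
grip_width: 0.452
```

```bash
python3 go.py .5844 -.3494 .3075
```

```text
t 7.5 pos [ 0.5858 -0.3474  0.3165] shift cm [-0.14  0.19  0.9 ] turn [ 0.    -0.002  0.004] grip 0.452 F [ 0.05  0.21 -4.76] q [ 0.77  0.46 -0.36  1.47  0.17  1.24 -1.18]
```

Emit:
play_rows(targets="-0.1 0.2 0.5 0 0 0.004 -1; 0 0 0.3 0 0 0 -1; 0 0 0 0 0 0 -1; 0 0 0 0 0 0 -1")

```text
time: 8.0
position: [0.5853, -0.3497, 0.31]
tool_rot: [3.14, -0.001, 0.007]
ft_force: [-0.3, -0.5, -5.8]
grip_width: 0.451
```

Emit:
play_rows(targets="0 0 0.2 0 0 0 -1; 0 0 0.1 0 0 0 -1; 0 0 0 0 0 0 -1")

```text
time: 8.38
position: [0.5854, -0.3498, 0.3073]
tool_rot: [3.139, -0.001, 0.008]
ft_force: [-1.1, 0.0, -4.8]
grip_width: 0.452
```

Emit:
play_rows(targets="0 0 0.15 0 0 0 -1; 0 0 0.1 0 0 0 -1; 0 0 0 0 0 0 -1")

```text
time: 8.75
position: [0.5858, -0.3496, 0.3073]
tool_rot: [3.138, -0.001, 0.011]
ft_force: [-1.6, 1.2, -2.8]
grip_width: 0.45
```

Emit:
play_rows(targets="0 0 0.1 0 0 0 -1; 0 0 0 0 0 0 -0.2; 0 0 0 0 0 0 0.2; 0 0 0 0 0 0 0.6; 0 0 0 0 0 0 1; 0 0 0 0 0 0 1; 0 0 -2 0 0 0 1; 0 0 -4 0 0 0 1; 0 0 -4 0 0 0 1; 0 0 0 0 0 0 1")

```text
time: 10.0
position: [0.5857, -0.3495, 0.4148]
tool_rot: [3.135, -0.001, 0.021]
ft_force: [0.6, 0.5, -0.9]
grip_width: 0.994
```

```bash
python3 go.py .5415 .0195 .40; cat > caps.py <<'E'
from h import *
from bench import ctrl
import sys
for n in sys.argv[2:]:
    d=ctrl.get_image(n);cv2.imwrite(f"pics/{n}{sys.argv[1]}.png",d["pixels"]);pickle.dump(d,open(f"{n}{sys.argv[1]}.pkl","wb"))
    P=cloud(d)
    for k,m in colmasks(d).items():
        t=m&(np.abs(P[...,2]-.154)<.008);ys,xs=np.nonzero(t)
        if len(xs)>30: print(n,k,len(xs),onplane(d,[xs.mean(),ys.mean()],.154).round(4),P[t].mean(0).round(4))
E
python3 caps.py 2 top
```

```text
t 10.0 pos [ 0.5857 -0.3495  0.4148] shift cm [ -4.45 -36.91   1.16] turn [ 0.007 -0.013 -0.   ] grip 0.994 F [ 0.64  0.49 -0.92] q [ 0.77  0.4  -0.37  1.34  0.15  1.41 -1.17]
top red 259 [[0.6115 0.0776 0.154 ]] [0.6114 0.0775 0.155 ]
top yellow 267 [[0.5416 0.0193 0.154 ]] [0.5416 0.0193 0.155 ]
```

View pics/top2.png

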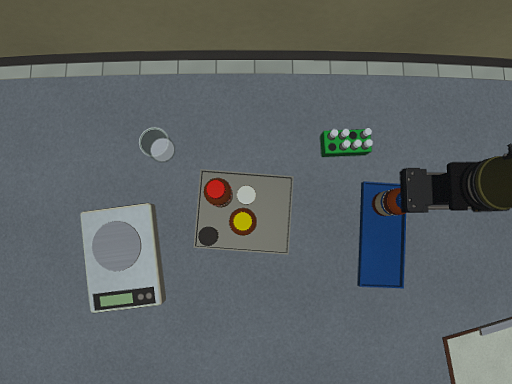

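Emit:
play_rows(targets="-0.5 -4 0 0.007 -0.013 0 1; -0.6 -5 0 0 0 0 1; -0.6 -5 0 0 0 0 1; -0.6 -5 0 0 0 0 1; -0.6 -5 0 0 0 0 1; -0.6 -5 0 0 0 0 1; -0.5 -4 0 0 0 0 1; 0 -1.5 0 0 0 0 1; 0 0 0 0 0 0 1; 0 0 0 0 0 0 1")

```text
time: 11.3
position: [0.5424, 0.002, 0.4073]
tool_rot: [-3.14, 0.009, 0.02]
ft_force: [-1.0, -0.2, -0.3]
grip_width: 1.003
```

```bash
python3 go.py .5415 .0195 .307
```

```text
t 11.3 pos [0.5424 0.002  0.4073] shift cm [ 0.03 -1.74 10.03] turn [-0.001  0.013 -0.006] grip 1.003 F [-0.97 -0.17 -0.29] q [ 0.48  0.13 -0.58  1.69  0.07  1.35 -1.69]
```

Emit:
play_rows(targets="0 -1.7 0 0 0.013 -0.006 1; 0 0 3 0 0 0 1; 0 0 2 0 0 0 1; 0 0 0 0 0 0 1; 0 0 0 0 0 0 1")

```text
time: 11.92
position: [0.5439, 0.0173, 0.3569]
tool_rot: [-3.14, 0.01, -0.006]
ft_force: [0.4, -0.1, 0.2]
grip_width: 0.999
```

```bash
python3 go.py .5415 .0195 .307
```

```text
t 11.93 pos [0.5439 0.0173 0.3569] shift cm [-0.26 -0.2   4.99] turn [-0.002 -0.004 -0.006] grip 0.999 F [ 0.44 -0.15  0.2 ] q [ 0.46  0.17 -0.59  1.76  0.1   1.24 -1.73]
```

Emit:
play_rows(targets="-0.3 -0.2 2.5 0 -0.004 -0.006 1; 0 0 2 0 0 0 1; 0 0 0.5 0 0 0 1; 0 0 0 0 0 0 1; 0 0 0 0 0 0 1")

```text
time: 12.55
position: [0.5435, 0.0194, 0.3116]
tool_rot: [-3.14, 0.003, -0.015]
ft_force: [0.1, -0.1, -0.1]
grip_width: 0.997
```

```bash
python3 go.py .5415 .0195 .307
```

```text
t 12.55 pos [0.5435 0.0194 0.3116] shift cm [-0.21 -0.    0.45] turn [-0.002 -0.01  -0.002] grip 0.997 F [ 0.08 -0.14 -0.11] q [ 0.44  0.2  -0.59  1.82  0.12  1.14 -1.75]
```

Emit:
play_rows(targets="-0.2 0 0.4 0 -0.01 0 1; 0 0 0 0 0 0 1; 0 0 0 0 0 0 -1; 0 0 0 0 0 0 -1; 0 0 0 0 0 0 -1; 0 0 0 0 0 0 -1; 0 0 0 0 0 0 -1; 0 0 0 0 0 0 -1")

```text
time: 13.55
position: [0.5419, 0.0193, 0.3087]
tool_rot: [-3.14, 0.003, -0.002]
ft_force: [-0.5, 0.8, -0.7]
grip_width: 0.45
```

```bash
python3 go.py .5415 .0195 .307
```

```text
t 13.55 pos [0.5419 0.0193 0.3087] shift cm [-0.04 -0.01  0.17] turn [-0.001 -0.001 -0.002] grip 0.45 F [-0.47  0.8  -0.7 ] q [ 0.44  0.21 -0.59  1.82  0.12  1.15 -1.76]
```

Emit:
play_rows(targets="0 0 -1 0 0 0 -1; 0 0 -2.5 0 0 0 -1; 0 0 -3 0 0 0 -1; 0 0 -3 0 0 0 -1; 0 0 -2 0 0 0 -1; 0 2 -0.5 0 0 0 -1; -0.4 4 -0.2 0 0 0 -1; -0.4 4 -0.2 0 0 0 -1; -0.4 4 -0.2 0 0 0 -1; -0.4 4 -0.2 0 0 0 -1; -0.4 4 -0.2 0 0 0 -1; -0.4 4 -0.2 0 0 0 -1; -0.4 4 -0.2 0 0 0 -1; -0.4 3 -0.2 0 0 0 -1; 0 0 -0.2 0 0 0 -1; 0 0 -0.2 0 0 0 -1")

```text
time: 15.55
position: [0.5054, -0.3183, 0.4457]
tool_rot: [-3.132, -0.007, 0.029]
ft_force: [0.2, 0.7, -3.9]
grip_width: 0.457
```

```bash
python3 go.py .5045 -.3444 .309
```

```text
t 15.55 pos [ 0.5054 -0.3183  0.4457] shift cm [ 0.15  2.74 13.64] turn [-0.01   0.019  0.004] grip 0.457 F [ 0.16  0.69 -3.88] q [ 0.8   0.22 -0.34  1.51  0.07  1.45 -1.1 ]
```

Emit:
play_rows(targets="0 2.7 0 -0.01 0.019 0.004 -1; 0 0 2 0 0 0 -1; 0 0 3 0 0 0 -1; 0 0 3 0 0 0 -1; 0 0 0 0 0 0 -1; 0 0 0 0 0 0 -1")

```text
time: 16.3
position: [0.5074, -0.3452, 0.3657]
tool_rot: [3.138, 0.009, 0.008]
ft_force: [0.4, -0.3, -4.7]
grip_width: 0.457
```

```bash
python3 go.py .5045 -.3444 .309
```

```text
t 16.3 pos [ 0.5074 -0.3452  0.3657] shift cm [-0.32 -0.1   5.67] turn [ 0.003 -0.005  0.006] grip 0.457 F [ 0.38 -0.32 -4.73] q [ 0.82  0.28 -0.32  1.59  0.09  1.28 -1.08]
```

Emit:
play_rows(targets="-0.3 -0.1 2.5 0 -0.005 0.006 -1; 0 0 1.5 0 0 0 -1; 0 0 0.5 0 0 0 -1; 0 0 0 0 0 0 -1")

```text
time: 16.8
position: [0.5066, -0.3452, 0.3254]
tool_rot: [3.133, 0.0, 0.012]
ft_force: [-0.4, -0.6, -4.7]
grip_width: 0.45
```

```bash
python3 go.py .5045 -.3444 .309
```

```text
t 16.8 pos [ 0.5066 -0.3452  0.3254] shift cm [-0.22 -0.1   1.64] turn [ 0.009 -0.008  0.   ] grip 0.45 F [-0.36 -0.56 -4.71] q [ 0.82  0.31 -0.32  1.65  0.11  1.2  -1.09]
```

Emit:
play_rows(targets="-0.2 -0.1 0.7 0.009 -0.008 0 -1; 0 0 0.5 0 0 0 -1; 0 0 0.2 0 0 0 -1; 0 0 0.1 0 0 0 -1; 0 0 0 0 0 0 -1")

```text
time: 17.42
position: [0.5051, -0.3446, 0.3111]
tool_rot: [3.141, 0.001, 0.003]
ft_force: [0.3, 0.9, -5.0]
grip_width: 0.452
```

Emit:
play_rows(targets="0 0 0.2 0 0 0 -1; 0 0 0.1 0 0 0 -1; 0 0 0.1 0 0 0 -1; 0 0 0 0 0 0 -1")

```text
time: 17.92
position: [0.5056, -0.3446, 0.3089]
tool_rot: [3.14, 0.001, 0.005]
ft_force: [-0.5, 0.6, -4.6]
grip_width: 0.453
```

Emit:
play_rows(targets="0 0 0.15 0 0 0 -1; 0 0 0.15 0 0 0 -1; 0 0 0.1 0 0 0 -1")

```text
time: 18.3
position: [0.5062, -0.3446, 0.3089]
tool_rot: [3.138, 0.0, 0.009]
ft_force: [-2.6, 1.8, 4.7]
grip_width: 0.454
```

Seated (the z stalls at the grasp height and the force turns). Release.

Emit:
play_rows(targets="0 0 0 0 0 0 -0.2; 0 0 0 0 0 0 0.2; 0 0 0 0 0 0 0.6; 0 0 0 0 0 0 1; 0 0 0 0 0 0 1; 0 0 -2 0 0 0 1; 0 0 -4 0 0 0 1; 0 0 -4 0 0 0 1; 0 0 0 0 0 0 1")

```text
time: 19.42
position: [0.5062, -0.3446, 0.4162]
tool_rot: [3.134, 0.001, 0.018]
ft_force: [0.4, -0.4, -0.6]
grip_width: 0.999
```

```bash
python3 go.py .6115 .078 .40; python3 caps.py 3 scene
```

```text
t 19.43 pos [ 0.5062 -0.3446  0.4162] shift cm [ 10.53 -42.26   1.43] turn [ 0.007 -0.012  0.   ] grip 0.999 F [ 0.37 -0.43 -0.6 ] q [ 0.83  0.25 -0.32  1.53  0.08  1.36 -1.08]
scene red 168 [[0.6129 0.0806 0.154 ]] [0.6114 0.08   0.1529]
scene yellow 90 [[ 0.5076 -0.3402  0.154 ]] [ 0.5065 -0.3412  0.1533]
scene blue 93 [[ 0.5852 -0.3479  0.154 ]] [ 0.5849 -0.3482  0.1538]
```

View pics/scene3.png

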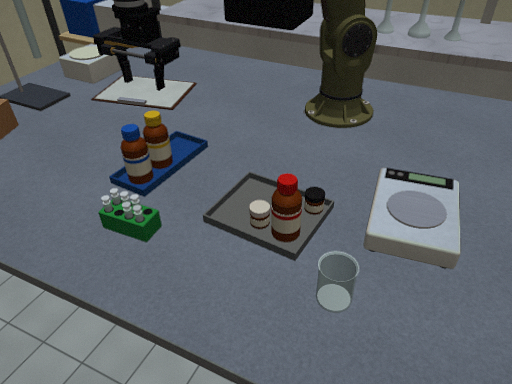

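Emit:
play_rows(targets="1 -4 0 0.007 -0.012 0 1; 1.3 -5 0 0 0 0 1; 1.3 -5 0 0 0 0 1; 1.3 -5 0 0 0 0 1; 1.3 -5 0 0 0 0 1; 1.3 -5 0 0 0 0 1; 1.2 -5 0 0 0 0 1; 1.1 -4 0 0 0 0 1; 0.5 -2 0 0 0 0 1; 0 0 0 0 0 0 1; 0 0 0 0 0 0 1")

```text
time: 20.85
position: [0.609, 0.0651, 0.4068]
tool_rot: [-3.14, 0.006, 0.026]
ft_force: [0.1, -0.7, -0.3]
grip_width: 1.004
```

```bash
python3 go.py .6113 .078 .307
```

```text
t 20.85 pos [0.609  0.0651 0.4068] shift cm [ 0.39 -1.27  9.97] turn [-0.002  0.017 -0.004] grip 1.004 F [ 0.09 -0.66 -0.28] q [ 0.32  0.3  -0.58  1.52  0.16  1.39 -1.84]
```

Emit:
play_rows(targets="0.3 -1.2 0 0 0.017 -0.004 1; 0 0 3 0 0 0 1; 0 0 2 0 0 0 1; 0 0 0 0 0 0 1; 0 0 0 0 0 0 1")

```text
time: 21.48
position: [0.6129, 0.0741, 0.357]
tool_rot: [-3.141, 0.01, -0.009]
ft_force: [-0.4, -0.3, 0.6]
grip_width: 1.0
```

```bash
python3 go.py .6113 .078 .307
```

```text
t 21.48 pos [0.6129 0.0741 0.357 ] shift cm [-0.19 -0.38  5.  ] turn [-0.001 -0.005 -0.006] grip 1.0 F [-0.41 -0.25  0.65] q [ 0.3   0.33 -0.57  1.59  0.19  1.28 -1.88]
```

Emit:
play_rows(targets="-0.3 -0.4 2.5 0 -0.005 -0.006 1; 0 0 2 0 0 0 1; 0 0 0.5 0 0 0 1; 0 0 0 0 0 0 1")

```text
time: 21.98
position: [0.6118, 0.0776, 0.3094]
tool_rot: [-3.141, 0.004, -0.012]
ft_force: [-0.0, -0.3, 0.7]
grip_width: 0.999
```

```bash
python3 go.py .6113 .078 .307
```

```text
t 21.98 pos [0.6118 0.0776 0.3094] shift cm [-0.05 -0.04  0.24] turn [-0.    -0.007 -0.002] grip 0.999 F [-0.04 -0.25  0.66] q [ 0.29  0.36 -0.57  1.64  0.21  1.19 -1.9 ]
```

Emit:
play_rows(targets="0 0 0.2 0 -0.007 0 1; 0 0 0 0 0 0 -1; 0 0 0 0 0 0 -1; 0 0 0 0 0 0 -1; 0 0 0 0 0 0 -1; 0 0 0 0 0 0 -1; 0 0 0 0 0 0 -1")

```text
time: 22.85
position: [0.6126, 0.0777, 0.3095]
tool_rot: [-3.141, 0.004, -0.006]
ft_force: [0.2, 0.9, 1.0]
grip_width: 0.458
```

```bash
python3 go.py .4246 -.3394 .309
```

```text
t 22.85 pos [0.6126 0.0777 0.3095] shift cm [-18.69  41.76  -0.05] turn [-0.001 -0.004 -0.003] grip 0.458 F [0.24 0.88 1.03] q [ 0.29  0.37 -0.57  1.64  0.21  1.19 -1.9 ]
```

Emit:
play_rows(targets="0 0 -1 0 0 0 -1; 0 0 -2.5 0 0 0 -1; 0 0 -3 0 0 0 -1; 0 0 -3 0 0 0 -1; 0 0 -2 0 0 0 -1; -1 2 -0.5 0 0 0 -1; -2.5 4 -0.3 0 0 0 -1; -3 4 -0.3 0 0 0 -1; -3 4 -0.3 0 0 0 -1; -3 4 -0.3 0 0 0 -1; -3 4 -0.3 0 0 0 -1; -2 4 -0.3 0 0 0 -1; -1 4 -0.3 0 0 0 -1; 0 4 -0.3 0 0 0 -1; 0 2 -0.3 0 0 0 -1; 0 0 -0.2 0 0 0 -1")

```text
time: 24.85
position: [0.4177, -0.2903, 0.461]
tool_rot: [-3.138, -0.004, 0.014]
ft_force: [-0.2, 0.7, -4.4]
grip_width: 0.451
```

```bash
python3 go.py .4246 -.3394 .3095
```

```text
t 24.85 pos [ 0.4177 -0.2903  0.461 ] shift cm [ 0.81  4.96 15.13] turn [-0.003  0.009  0.003] grip 0.451 F [-0.16  0.68 -4.38] q [ 0.8   0.01 -0.25  1.7   0.    1.44 -1.02]
```

Emit:
play_rows(targets="0.5 3 0 0 0.009 0.003 -1; 0.2 2 0 0 0 0 -1; 0 0 2 0 0 0 -1; 0 0 3 0 0 0 -1; 0 0 3 0 0 0 -1; 0 0 0 0 0 0 -1; 0 0 0 0 0 0 -1")

```text
time: 25.72
position: [0.4303, -0.3318, 0.3809]
tool_rot: [-3.131, -0.022, -0.003]
ft_force: [-0.5, 0.7, -2.4]
grip_width: 0.45
```

```bash
python3 go.py .4246 -.3394 .3095
```

```text
t 25.73 pos [ 0.4303 -0.3318  0.3809] shift cm [-0.59  0.83  7.13] turn [-0.011 -0.002  0.014] grip 0.45 F [-0.47  0.67 -2.4 ] q [ 0.82  0.12 -0.23  1.74  0.02  1.29 -0.97]
```

Emit:
play_rows(targets="-0.6 0.7 1 -0.011 0 0.014 -1; 0 0 2 0 0 0 -1; 0 0 2 0 0 0 -1; 0 0 0 0 0 0 -1; 0 0 0 0 0 0 -1")

```text
time: 26.35
position: [0.4244, -0.3416, 0.3343]
tool_rot: [3.133, -0.005, 0.012]
ft_force: [-0.5, -1.3, -3.6]
grip_width: 0.452
```

```bash
python3 go.py .4246 -.3394 .3095
```

```text
t 26.35 pos [ 0.4244 -0.3416  0.3343] shift cm [ 0.   -0.24  2.48] turn [ 0.008 -0.008 -0.003] grip 0.452 F [-0.46 -1.3  -3.62] q [ 0.83  0.15 -0.22  1.8   0.04  1.18 -0.98]
```

Emit:
play_rows(targets="0 -0.2 1 0.008 -0.008 0 -1; 0 0 0.7 0 0 0 -1; 0 0 0.2 0 0 0 -1; 0 0 0 0 0 0 -1")

```text
time: 26.85
position: [0.4248, -0.34, 0.3157]
tool_rot: [3.14, -0.005, 0.002]
ft_force: [0.2, 0.3, -4.1]
grip_width: 0.447
```

```bash
python3 go.py .4246 -.3394 .3095
```

```text
t 26.85 pos [ 0.4248 -0.34    0.3157] shift cm [-0.03 -0.06  0.62] turn [ 0.002 -0.001 -0.003] grip 0.447 F [ 0.18  0.33 -4.09] q [ 0.83  0.17 -0.22  1.82  0.04  1.15 -0.98]
```

Emit:
play_rows(targets="0 0 0.3 0 0 0 -1; 0 0 0.2 0 0 0 -1; 0 0 0.1 0 0 0 -1; 0 0 0.1 0 0 0 -1")

```text
time: 27.35
position: [0.4251, -0.3402, 0.3095]
tool_rot: [3.139, -0.006, 0.004]
ft_force: [-1.4, 0.5, 4.1]
grip_width: 0.452
```

Seated. Release and look.

Emit:
play_rows(targets="0 0 0 0 0 0 -0.2; 0 0 0 0 0 0 0.2; 0 0 0 0 0 0 0.6; 0 0 0 0 0 0 1; 0 0 0 0 0 0 1; 0 0 -2 0 0 0 1; 0 0 -4 0 0 0 1; 0 0 -4 0 0 0 1; 0 0 0 0 0 0 1")

```text
time: 28.48
position: [0.4254, -0.3402, 0.4138]
tool_rot: [3.137, -0.005, 0.008]
ft_force: [-0.7, 0.2, 0.6]
grip_width: 0.999
```

```bash
python3 go.py .607 .0113 .40; python3 caps.py 4 scene wrist
```

```text
t 28.48 pos [ 0.4254 -0.3402  0.4138] shift cm [ 18.04 -35.21   1.31] turn [ 0.005 -0.005 -0.003] grip 0.999 F [-0.75  0.21  0.59] q [ 0.83  0.1  -0.22  1.7   0.02  1.34 -0.97]
scene red 68 [[ 0.4262 -0.3358  0.154 ]] [ 0.4253 -0.3366  0.1535]
scene yellow 88 [[ 0.5076 -0.3409  0.154 ]] [ 0.507  -0.3414  0.1537]
scene blue 92 [[ 0.5853 -0.3481  0.154 ]] [ 0.5853 -0.348   0.1541]
wrist red 1307 [[ 0.4232 -0.3412  0.154 ]] [ 0.4237 -0.3412  0.1557]
wrist yellow 1871 [[ 0.5049 -0.3456  0.154 ]] [ 0.5048 -0.3456  0.1555]
wrist blue 1273 [[ 0.5777 -0.3504  0.154 ]] [ 0.5772 -0.3504  0.1556]
```

View pics/scene4.png

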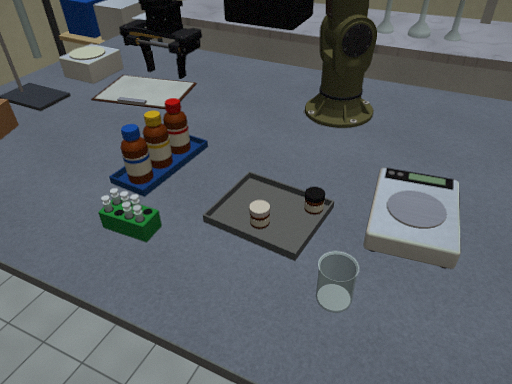

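Emit:
play_rows(targets="2 -4 0 0.005 -0.005 -0.003 1; 2.6 -5 0 0 0 0 1; 2.6 -5 0 0 0 0 1; 2.6 -5 0 0 0 0 1; 2.6 -5 0 0 0 0 1; 2.6 -5 0 0 0 0 1; 2 -4 0 0 0 0 1; 0.6 -1.5 0 0 0 0 1; 0 0 0 0 0 0 1; 0 0 0 0 0 0 1")

```text
time: 29.82
position: [0.6024, 0.0109, 0.3941]
tool_rot: [-3.132, 0.012, 0.044]
ft_force: [-0.2, 0.1, 0.4]
grip_width: 1.001
```

```bash
python3 go.py .607 .011 .206
```

```text
t 29.82 pos [0.6024 0.0109 0.3941] shift cm [ 0.99  0.16 18.79] turn [-0.009  0.028 -0.008] grip 1.001 F [-0.19  0.14  0.44] q [ 0.37  0.28 -0.51  1.56  0.12  1.37 -1.74]
```

Emit:
play_rows(targets="0.4 0 0 -0.009 0.028 -0.008 1; 0 0 0 0 0 0 1; 0 0 3 0 0 0 1; 0 0 4 0 0 0 1; 0 0 3 0 0 0 1; 0 0 0 0 0 0 1; 0 0 0 0 0 0 1")

```text
time: 30.7
position: [0.607, 0.0026, 0.295]
tool_rot: [3.136, -0.017, 0.012]
ft_force: [-0.8, 0.5, -0.7]
grip_width: 0.998
```

```bash
python3 go.py .607 .011 .206; python3 caps.py 5 wrist; python3 - <<'E'
from h import *
d=pickle.load(open("wrist5.pkl","rb"));P=cloud(d)
m=((np.abs(P[...,2]-.054)<.006)&(np.hypot(P[...,0]-.607,P[...,1]-.011)<.03)).astype(np.uint8)
ys,xs=np.nonzero(m);print(len(xs),onplane(d,[xs.mean(),ys.mean()],.054),P[m>0].mean(0),cv2.minEnclosingCircle((P[m>0][:,:2]*1000).astype(np.float32)))
E
```

```text
t 30.7 pos [0.607  0.0026 0.295 ] shift cm [-0.08 -0.89  8.89] turn [ 0.005 -0.008 -0.011] grip 0.998 F [-0.77  0.52 -0.65] q [ 0.36  0.34 -0.5   1.68  0.18  1.15 -1.77]
2297 [[0.60778851 0.01105833 0.054     ]] [0.60819142 0.01099444 0.05555166] ((606.5817260742188, 11.13659381866455), 23.552814483642578)
```

View pics/wrist5.png

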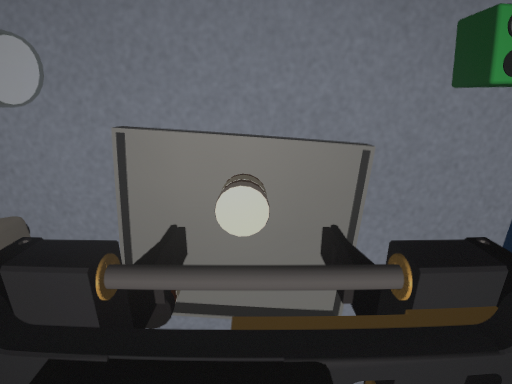

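Jar lid at wrist pixel (242,211), at (0.607, 0.011) in all views. Descend with a y fix.

Emit:
play_rows(targets="0 -0.8 0 0.005 -0.008 -0.011 1; 0 0 3 0 0 0 1; 0 0 3 0 0 0 1; 0 0 1 0 0 0 1; 0 0 0 0 0 0 1")

```text
time: 31.38
position: [0.6102, 0.0135, 0.2305]
tool_rot: [-3.141, -0.005, -0.016]
ft_force: [0.2, 0.6, 0.6]
grip_width: 0.997
```

```bash
python3 go.py .607 .011 .206
```

```text
t 31.38 pos [0.6102 0.0135 0.2305] shift cm [-0.34  0.25  2.45] turn [-0.001 -0.01   0.003] grip 0.997 F [0.17 0.64 0.64] q [ 0.33  0.42 -0.49  1.73  0.22  1.03 -1.8 ]
```

Emit:
play_rows(targets="-0.3 0.2 1.5 0 -0.01 0.003 1; 0 0 0.6 0 0 0 1; 0 0 0 0 0 0 1; 0 0 0 0 0 0 1")

```text
time: 31.88
position: [0.6083, 0.0115, 0.2108]
tool_rot: [-3.141, 0.001, -0.006]
ft_force: [0.6, -0.2, 0.9]
grip_width: 0.999
```

```bash
python3 go.py .607 .011 .206
```

```text
t 31.88 pos [0.6083 0.0115 0.2108] shift cm [-0.13  0.05  0.48] turn [-0.001 -0.004 -0.   ] grip 0.999 F [ 0.65 -0.21  0.91] q [ 0.33  0.44 -0.48  1.75  0.23  1.01 -1.81]
```

Emit:
play_rows(targets="-0.1 0 0.4 0 -0.004 0 1; 0 0 0 0 0 0 1; 0 0 0 0 0 0 -1; 0 0 0 0 0 0 -1; 0 0 0 0 0 0 -1; 0 0 0 0 0 0 -1; 0 0 0 0 0 0 -1; 0 0 0 0 0 0 -1", newtons=15)

```text
time: 32.88
position: [0.6076, 0.0116, 0.2073]
tool_rot: [-3.141, 0.001, -0.001]
ft_force: [-0.7, 0.9, -0.0]
grip_width: 0.53
```

```bash
python3 go.py .4855 .3235 .35
```

```text
t 32.88 pos [0.6076 0.0116 0.2073] shift cm [-12.21 -31.2  -14.25] turn [-0.001 -0.001 -0.   ] grip 0.53 F [-0.69  0.9  -0.04] q [ 0.33  0.45 -0.48  1.75  0.24  1.   -1.81]
```

Emit:
play_rows(targets="0 0 -1 0 0 0 -1; 0 0 -2.5 0 0 0 -1; 0 0 -3 0 0 0 -1; 0 0 -3 0 0 0 -1; 0 0 -3 0 0 0 -1; -1 -2 -1 0 0 0 -1; -1.6 -4 0 0 0 0 -1; -1.6 -4 0 0 0 0 -1; -1.6 -4 0 0 0 0 -1; -1.6 -4 0 0 0 0 -1; 0 0 0 0 0 0 -1; 0 0 0 0 0 0 -1")

```text
time: 34.38
position: [0.5229, 0.205, 0.3458]
tool_rot: [-3.14, -0.012, 0.01]
ft_force: [0.6, -0.1, -1.7]
grip_width: 0.533
```

```bash
python3 go.py .4855 .3235 .3
```

```text
t 34.38 pos [0.5229 0.205  0.3458] shift cm [ -3.63 -11.87   4.63] turn [-0.002  0.007  0.007] grip 0.533 F [ 0.63 -0.12 -1.65] q [ 0.14  0.23 -0.64  1.73  0.14  1.23 -2.09]
```

Emit:
play_rows(targets="-1 -3 0 -0.002 0.007 0.007 -1; -1 -3.5 0 0 0 0 -1; -1 -3 0 0 0 0 -1; -0.3 -1.5 0 0 0 0 -1; 0 0 0 0 0 0 -1; 0 0 0 0 0 0 -1")

```text
time: 35.12
position: [0.4917, 0.3111, 0.3434]
tool_rot: [3.136, -0.019, -0.003]
ft_force: [0.3, 0.4, -0.8]
grip_width: 0.529
```

```bash
python3 go.py .4855 .3235 .2753; python3 caps.py 6 top scene
```

```text
t 35.12 pos [0.4917 0.3111 0.3434] shift cm [-0.62 -1.27  6.8 ] turn [ 0.005  0.002 -0.012] grip 0.529 F [ 0.34  0.39 -0.83] q [-0.03  0.28 -0.69  1.68  0.19  1.24 -2.34]
top red 240 [[ 0.4239 -0.3407  0.154 ]] [ 0.4241 -0.3403  0.1549]
top yellow 234 [[ 0.5057 -0.3448  0.154 ]] [ 0.5058 -0.3443  0.1551]
top blue 219 [[ 0.5856 -0.3506  0.154 ]] [ 0.5855 -0.3499  0.1554]
scene red 67 [[ 0.4263 -0.3356  0.154 ]] [ 0.4254 -0.3363  0.1535]
scene yellow 91 [[ 0.5077 -0.3404  0.154 ]] [ 0.5066 -0.3413  0.1533]
scene blue 96 [[ 0.5849 -0.3478  0.154 ]] [ 0.5847 -0.348   0.1539]
```

View pics/scene6.png

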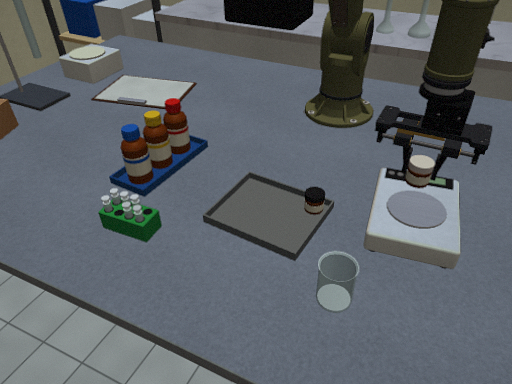

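Emit:
play_rows(targets="-0.6 -1.2 2 0.005 0 -0.012 -1; 0 0 2 0 0 0 -1; 0 0 1 0 0 0 -1; 0 0 0 0 0 0 -1; 0 0 0 0 0 0 -1")

```text
time: 35.85
position: [0.4887, 0.3189, 0.2918]
tool_rot: [3.14, -0.012, -0.0]
ft_force: [-0.3, 0.6, -0.6]
grip_width: 0.529
```

```bash
python3 go.py .4855 .3235 .2753
```

```text
t 35.85 pos [0.4887 0.3189 0.2918] shift cm [-0.32 -0.46  1.65] turn [ 0.002  0.    -0.007] grip 0.529 F [-0.33  0.61 -0.61] q [-0.05  0.34 -0.68  1.74  0.23  1.15 -2.38]
```

Emit:
play_rows(targets="-0.3 -0.5 0.5 0.002 0 -0.007 -1; 0 0 0.5 0 0 0 -1; 0 0 0.2 0 0 0 -1; 0 0 0 0 0 0 -1")

```text
time: 36.35
position: [0.4858, 0.3247, 0.2802]
tool_rot: [-3.14, -0.0, -0.003]
ft_force: [-0.3, 0.1, -0.4]
grip_width: 0.528
```

```bash
python3 go.py .4855 .3235 .2753
```

```text
t 36.35 pos [0.4858 0.3247 0.2802] shift cm [-0.04  0.12  0.49] turn [-0.001 -0.002  0.   ] grip 0.528 F [-0.32  0.12 -0.39] q [-0.06  0.35 -0.68  1.75  0.24  1.13 -2.39]
```

Emit:
play_rows(targets="0 0.1 0.2 0 0 0 -1; 0 0 0.2 0 0 0 -1; 0 0 0.1 0 0 0 -1; 0 0 0 0 0 0 -1")

```text
time: 36.85
position: [0.4861, 0.3236, 0.2754]
tool_rot: [-3.14, 0.0, -0.004]
ft_force: [-0.8, 0.3, -0.7]
grip_width: 0.534
```

Emit:
play_rows(targets="0 0 0.15 0 0 0 -1; 0 0 0.1 0 0 0 -1; 0 0 0.1 0 0 0 -1")

```text
time: 37.22
position: [0.486, 0.3239, 0.2753]
tool_rot: [3.141, -0.0, 0.006]
ft_force: [-2.5, -2.1, 5.3]
grip_width: 0.533
```

Seated on the pan. Release and retract.

Emit:
play_rows(targets="0 0 0 0 0 0 -0.2; 0 0 0 0 0 0 0.2; 0 0 0 0 0 0 0.6; 0 0 0 0 0 0 1; 0 0 0 0 0 0 1; 0 0 -2 0 0 0 1; 0 0 -4 0 0 0 1; 0 0 -4 0 0 0 1; 0 0 -3 0 0 0 1; 0 3 0 0 0 0 1; 0 6 0 0 0 0 1; 0 6 0 0 0 0 1; 0 0 0 0 0 0 1")

```text
time: 38.85
position: [0.4851, 0.1724, 0.4203]
tool_rot: [-3.136, -0.008, -0.024]
ft_force: [-0.6, 0.1, 0.4]
grip_width: 1.002
```

```bash
python3 caps.py 7 top scene; python3 - <<'E'
from h import *
d=pickle.load(open("top7.pkl","rb"));P=cloud(d)
m=(P[...,2]>.115)&(P[...,2]<.13)&(np.hypot(P[...,0]-.486,P[...,1]-.323)<.05)
ys,xs=np.nonzero(m);print(len(xs),xs.mean(),ys.mean(),onplane(d,[xs.mean(),ys.mean()],.122),P[m].mean(0))
E
python3 go.py .4251 -.3402 .4
```

```text
top red 242 [[ 0.424  -0.3402  0.154 ]] [ 0.4242 -0.3398  0.1549]
top yellow 236 [[ 0.5058 -0.3447  0.154 ]] [ 0.5058 -0.3442  0.155 ]
top blue 223 [[ 0.5856 -0.3504  0.154 ]] [ 0.5855 -0.3497  0.1555]
scene red 67 [[ 0.4263 -0.3356  0.154 ]] [ 0.4257 -0.3361  0.1536]
scene yellow 92 [[ 0.5079 -0.3403  0.154 ]] [ 0.5071 -0.341   0.1535]
scene blue 95 [[ 0.5848 -0.3478  0.154 ]] [ 0.5848 -0.3477  0.1541]
0 nan nan [[nan nan nan]] [nan nan nan]
t 38.95 pos [0.4842 0.1773 0.4205] shift cm [-6.58 51.69  1.5 ] turn [-0.009 -0.015  0.012] grip 1.0 F [-0.2   0.31  0.14] q [ 0.21  0.05 -0.63  1.74  0.03  1.34 -1.98]<stdin>:4: RuntimeWarning: Mean of empty slice.
  ret = ret.dtype.type(ret / rcount)
  ret = um.true_divide(
```

View pics/top7.png

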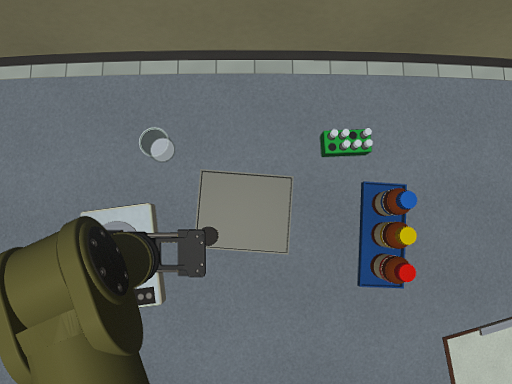

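Emit:
play_rows(targets="-0.7 5 0 -0.009 -0.015 0.012 1; -0.7 5.5 0 0 0 0 1; -0.7 5.5 0 0 0 0 1; -0.7 5.5 0 0 0 0 1; -0.7 5.5 0 0 0 0 1; -0.7 5.5 0 0 0 0 1; 0 0 0 0 0 0 1")

```text
time: 39.83
position: [0.4487, -0.1422, 0.4239]
tool_rot: [-3.137, -0.047, -0.013]
ft_force: [1.1, 1.4, -1.4]
grip_width: 1.0
```

```bash
python3 caps.py 8 top; python3 - <<'E'
from h import *
d=pickle.load(open("top8.pkl","rb"));P=cloud(d)
m=(P[...,2]>.115)&(P[...,2]<.13)&(np.hypot(P[...,0]-.486,P[...,1]-.323)<.05)
ys,xs=np.nonzero(m);print(len(xs),xs.mean(),ys.mean(),onplane(d,[xs.mean(),ys.mean()],.122),P[m].mean(0))
E
python3 go.py .4251 -.3402 .4
```

```text
top yellow 235 [[ 0.5057 -0.3447  0.154 ]] [ 0.5057 -0.3442  0.155 ]
top blue 220 [[ 0.5856 -0.3504  0.154 ]] [ 0.5855 -0.3499  0.1552]
355 108.16901408450704 245.92957746478874 [[0.48731592 0.32196035 0.122     ]] [0.48735284 0.32173992 0.12260549]
t 39.88 pos [ 0.4494 -0.1394  0.4241] shift cm [-3.14 20.    2.28] turn [-0.005 -0.009  0.034] grip 0.999 F [0.84 0.81 0.26] q [ 0.54 -0.06 -0.27  1.84 -0.03  1.36 -1.27]
```

View pics/top8.png

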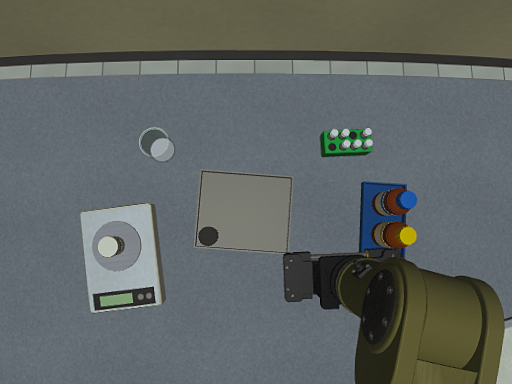

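Emit:
play_rows(targets="-0.6 4 0 -0.005 -0.009 0.034 1; -0.8 5 0 0 0 0 1; -0.8 5 0 0 0 0 1; -0.4 4 0 0 0 0 1; 0 1.5 0 0 0 0 1; 0 0 0 0 0 0 1; 0 0 0 0 0 0 1")

```text
time: 40.75
position: [0.4383, -0.3209, 0.4259]
tool_rot: [-3.136, -0.055, -0.009]
ft_force: [-0.3, -0.2, 0.9]
grip_width: 1.002
```

```bash
python3 go.py .4248 -.3402 .3095
```

```text
t 40.75 pos [ 0.4383 -0.3209  0.4259] shift cm [-1.49  1.95 11.62] turn [-0.005 -0.006  0.035] grip 1.002 F [-0.32 -0.24  0.86] q [ 0.69  0.09 -0.11  1.68  0.    1.37 -0.96]
```

Emit:
play_rows(targets="-1.4 1.9 0 -0.005 -0.006 0.035 1; 0 0 3 0 0 0 1; 0 0 3 0 0 0 1; 0 0 0 0 0 0 1; 0 0 0 0 0 0 1")

```text
time: 41.38
position: [0.4232, -0.3412, 0.3673]
tool_rot: [3.138, -0.004, 0.002]
ft_force: [0.2, -0.4, -0.1]
grip_width: 0.997
```

```bash
python3 go.py .4248 -.3402 .3095
```

```text
t 41.38 pos [ 0.4232 -0.3412  0.3673] shift cm [ 0.16 -0.12  5.78] turn [ 0.004 -0.001 -0.003] grip 0.997 F [ 0.17 -0.35 -0.11] q [ 0.71  0.12 -0.09  1.77  0.01  1.25 -0.95]
```

Emit:
play_rows(targets="0.15 -0.1 2.5 0.004 0 -0.003 1; 0 0 2.3 0 0 0 1; 0 0 0.5 0 0 0 1; 0 0 0 0 0 0 1; 0 0 0 0 0 0 1")

```text
time: 42.0
position: [0.4264, -0.3424, 0.3212]
tool_rot: [3.134, -0.002, 0.016]
ft_force: [-0.5, 0.5, 1.0]
grip_width: 1.002
```

```bash
python3 go.py .4248 -.3402 .3095
```

```text
t 42.0 pos [ 0.4264 -0.3424  0.3212] shift cm [-0.18 -0.23  1.17] turn [ 0.008 -0.01  -0.001] grip 1.002 F [-0.46  0.53  1.01] q [ 0.71  0.16 -0.09  1.82  0.02  1.15 -0.96]
```

Emit:
play_rows(targets="-0.15 -0.2 0.9 0.008 -0.01 0 1; 0 0 0.2 0 0 0 1; 0 0 0 0 0 0 1; 0 0 0 0 0 0 1")

```text
time: 42.5
position: [0.4253, -0.3406, 0.3109]
tool_rot: [3.141, -0.001, 0.002]
ft_force: [0.1, 0.2, 0.6]
grip_width: 1.002
```

```bash
python3 go.py .4248 -.3402 .3095
```

```text
t 42.5 pos [ 0.4253 -0.3406  0.3109] shift cm [-0.05 -0.04  0.14] turn [ 0.001 -0.001 -0.001] grip 1.002 F [0.06 0.15 0.63] q [ 0.71  0.17 -0.09  1.83  0.02  1.14 -0.96]
```

Emit:
play_rows(targets="0 0 0.1 0 0 0 1; 0 0 0 0 0 0 -1; 0 0 0 0 0 0 -1; 0 0 0 0 0 0 -1; 0 0 0 0 0 0 -1; 0 0 0 0 0 0 -1; 0 0 0 0 0 0 -1", newtons=25)

```text
time: 43.38
position: [0.4253, -0.3407, 0.31]
tool_rot: [3.141, -0.002, 0.003]
ft_force: [-0.2, -0.5, 0.2]
grip_width: 0.451
```

```bash
python3 go.py .6126 .0777 .43
```

```text
t 43.38 pos [ 0.4253 -0.3407  0.31  ] shift cm [ 18.71 -41.85 -12.01] turn [ 0.001 -0.002 -0.001] grip 0.451 F [-0.19 -0.5   0.21] q [ 0.71  0.17 -0.09  1.83  0.02  1.14 -0.96]
```

Emit:
play_rows(targets="0 0 -1 0 0 0 -1; 0 0 -2.5 0 0 0 -1; 0 0 -3 0 0 0 -1; 0 0 -3 0 0 0 -1; 0 0 -2 0 0 0 -1; 0 -2 -0.5 0 0 0 -1; 0 -4 -0.3 0 0 0 -1; 0.5 -4 -0.3 0 0 0 -1; 2.5 -4 -0.3 0 0 0 -1; 3 -4 -0.3 0 0 0 -1; 3 -4 -0.3 0 0 0 -1; 3 -4 -0.3 0 0 0 -1; 3 -4 -0.3 0 0 0 -1; 2 -4 -0.3 0 0 0 -1; 1 -3 -0.3 0 0 0 -1; 0 -1 -0.3 0 0 0 -1; 0 0 -0.2 0 0 0 -1; 0 0 -0.2 0 0 0 -1")

```text
time: 45.62
position: [0.5998, 0.0667, 0.4557]
tool_rot: [-3.13, -0.011, 0.046]
ft_force: [-0.2, -0.9, -4.9]
grip_width: 0.449
```

```bash
python3 go.py .6126 .0777 .31
```

```text
t 45.62 pos [0.5998 0.0667 0.4557] shift cm [ 1.71 -0.93 14.54] turn [-0.011  0.029  0.007] grip 0.449 F [-0.17 -0.87 -4.86] q [ 0.23  0.24 -0.46  1.47  0.09  1.48 -1.79]
```

Emit:
play_rows(targets="1.3 -1 0 -0.011 0.029 0.007 -1; 0 0 2 0 0 0 -1; 0 0 3 0 0 0 -1; 0 0 3 0 0 0 -1; 0 0 0 0 0 0 -1; 0 0 0 0 0 0 -1")

```text
time: 46.38
position: [0.617, 0.073, 0.376]
tool_rot: [3.138, -0.017, 0.02]
ft_force: [-0.6, 1.3, -4.1]
grip_width: 0.457
```

```bash
python3 go.py .6126 .0777 .31
```

```text
t 46.38 pos [0.617 0.073 0.376] shift cm [-0.53 -0.48  6.59] turn [ 0.003 -0.013 -0.011] grip 0.457 F [-0.57  1.31 -4.13] q [ 0.21  0.3  -0.45  1.56  0.14  1.3  -1.84]
```

Emit:
play_rows(targets="-0.5 -0.5 2.5 0.003 -0.013 -0.011 -1; 0 0 2 0 0 0 -1; 0 0 0 0 0 0 -1; 0 0 0 0 0 0 -1")

```text
time: 46.88
position: [0.6126, 0.0794, 0.3307]
tool_rot: [-3.141, -0.003, -0.004]
ft_force: [-0.1, -0.2, -4.4]
grip_width: 0.456
```

```bash
python3 go.py .6126 .0777 .31
```

```text
t 46.88 pos [0.6126 0.0794 0.3307] shift cm [-0.    0.17  2.07] turn [-0.001 -0.003  0.002] grip 0.456 F [-0.14 -0.25 -4.4 ] q [ 0.2   0.33 -0.45  1.62  0.15  1.22 -1.85]
```

Emit:
play_rows(targets="0 0.15 0.8 0 -0.003 0.002 -1; 0 0 0.5 0 0 0 -1; 0 0 0.2 0 0 0 -1; 0 0 0 0 0 0 -1")

```text
time: 47.38
position: [0.613, 0.0778, 0.3161]
tool_rot: [-3.14, 0.001, -0.003]
ft_force: [0.5, 0.4, -3.3]
grip_width: 0.452
```

```bash
python3 go.py .6126 .0777 .31
```

```text
t 47.38 pos [0.613  0.0778 0.3161] shift cm [-0.04  0.01  0.61] turn [-0.001 -0.002 -0.001] grip 0.452 F [ 0.53  0.44 -3.33] q [ 0.2   0.34 -0.45  1.63  0.16  1.2  -1.86]
```

Emit:
play_rows(targets="0 0 0.3 0 0 0 -1; 0 0 0.2 0 0 0 -1; 0 0 0.1 0 0 0 -1; 0 0 0.1 0 0 0 -1")

```text
time: 47.88
position: [0.6134, 0.078, 0.31]
tool_rot: [-3.14, 0.001, -0.005]
ft_force: [-1.5, -0.4, 4.0]
grip_width: 0.454
```

Emit:
play_rows(targets="0 0 0 0 0 0 -0.2; 0 0 0 0 0 0 0.2; 0 0 0 0 0 0 0.6; 0 0 0 0 0 0 1; 0 0 0 0 0 0 1; 0 0 -2 0 0 0 1; 0 0 -4 0 0 0 1; 0 0 -4 0 0 0 1; -0.5 2 -1 0 0 0 1; -1.2 5 0 0 0 0 1; -1.2 5 0 0 0 0 1; -1.2 5 0 0 0 0 1; -1.2 5 0 0 0 0 1; -1.2 5 0 0 0 0 1; -1.2 5 0 0 0 0 1; -1.2 5 0 0 0 0 1; 0 0 0 0 0 0 1; 0 0 0 0 0 0 1")

```text
time: 50.12
position: [0.5231, -0.3001, 0.4447]
tool_rot: [3.139, 0.009, 0.049]
ft_force: [0.9, 0.5, -0.7]
grip_width: 0.996
```

```bash
python3 go.py .506 -.3446 .309; python3 caps.py 9 top
```

```text
t 50.12 pos [ 0.5231 -0.3001  0.4447] shift cm [-2.16  4.41 13.51] turn [ 0.002 -0.031  0.006] grip 0.996 F [ 0.93  0.49 -0.66] q [ 0.67  0.2  -0.22  1.52  0.03  1.39 -1.12]
top red 259 [[0.6126 0.0781 0.154 ]] [0.6125 0.0781 0.1549]
top blue 182 [[ 0.5884 -0.3514  0.154 ]] [ 0.5883 -0.3508  0.1553]
```

Emit:
play_rows(targets="-0.9 2 0 0.002 -0.031 0.006 1; -0.7 2.3 0 0 0 0 1; 0 0 3 0 0 0 1; 0 0 3 0 0 0 1; 0 0 2 0 0 0 1; 0 0 0 0 0 0 1; 0 0 0 0 0 0 1")

```text
time: 51.05
position: [0.5061, -0.3463, 0.3653]
tool_rot: [3.137, 0.008, -0.009]
ft_force: [0.0, -0.3, 0.6]
grip_width: 0.996
```

```bash
python3 go.py .506 -.3446 .309
```

```text
t 51.05 pos [ 0.5061 -0.3463  0.3653] shift cm [ 0.02 -0.2   5.63] turn [0.005 0.006 0.005] grip 0.996 F [ 0.   -0.29  0.55] q [ 0.71  0.27 -0.19  1.6   0.06  1.28 -1.05]
```

Emit:
play_rows(targets="0 -0.2 2.5 0.005 0.006 0.005 1; 0 0 2.3 0 0 0 1; 0 0 0.4 0 0 0 1; 0 0 0 0 0 0 1; 0 0 0 0 0 0 1")

```text
time: 51.68
position: [0.5081, -0.3458, 0.3197]
tool_rot: [3.135, 0.001, 0.013]
ft_force: [-0.2, 0.8, 0.2]
grip_width: 1.0
```

```bash
python3 go.py .506 -.3446 .309
```

```text
t 51.67 pos [ 0.5081 -0.3458  0.3197] shift cm [-0.22 -0.13  1.07] turn [ 0.006 -0.008  0.001] grip 1.0 F [-0.25  0.81  0.18] q [ 0.71  0.3  -0.19  1.65  0.06  1.18 -1.06]
```

Emit:
play_rows(targets="-0.2 -0.1 0.9 0.006 -0.008 0 1; 0 0 0.2 0 0 0 1; 0 0 0.1 0 0 0 1; 0 0 0 0 0 0 -1; 0 0 0 0 0 0 -1; 0 0 0 0 0 0 -1; 0 0 0 0 0 0 -1; 0 0 0 0 0 0 -1; 0 0 0 0 0 0 -1")

```text
time: 52.8
position: [0.5064, -0.3452, 0.3086]
tool_rot: [3.14, 0.001, 0.003]
ft_force: [0.1, -0.4, -0.6]
grip_width: 0.452
```

```bash
python3 go.py .5419 .0193 .31
```

```text
t 52.8 pos [ 0.5064 -0.3452  0.3086] shift cm [  3.57 -36.45  -0.19] turn [ 0.002 -0.002  0.001] grip 0.452 F [ 0.13 -0.38 -0.57] q [ 0.71  0.31 -0.19  1.66  0.06  1.17 -1.06]
```

Emit:
play_rows(targets="0 0 -1 0 0 0 -1; 0 0 -2.5 0 0 0 -1; 0 0 -3 0 0 0 -1; 0 0 -3 0 0 0 -1; 0 0 -2 0 0 0 -1; 0 -2 -0.5 0 0 0 -1; 0.4 -4 -0.3 0 0 0 -1; 0.4 -4 -0.3 0 0 0 -1; 0.4 -4 -0.3 0 0 0 -1; 0.4 -4 -0.3 0 0 0 -1; 0.5 -4 -0.3 0 0 0 -1; 0.5 -4 -0.3 0 0 0 -1; 0.5 -4 -0.3 0 0 0 -1; 0.5 -4 -0.3 0 0 0 -1; 0 -1 -0.3 0 0 0 -1; 0 0 -0.2 0 0 0 -1; 0 0 -0.2 0 0 0 -1")

```text
time: 54.92
position: [0.5327, 0.0326, 0.4506]
tool_rot: [-3.128, -0.021, 0.049]
ft_force: [-0.2, 0.1, -4.6]
grip_width: 0.453
```

```bash
python3 go.py .5421 .0193 .3086
```

```text
t 54.92 pos [0.5327 0.0326 0.4506] shift cm [ 1.36  1.53 14.15] turn [-0.013  0.031  0.013] grip 0.453 F [-0.19  0.05 -4.56] q [ 0.34  0.09 -0.47  1.64  0.02  1.45 -1.69]
```

Emit:
play_rows(targets="0.9 1.2 0 -0.013 0.031 0.013 -1; 0 0 2 0 0 0 -1; 0 0 3 0 0 0 -1; 0 0 2.5 0 0 0 -1; 0 0 0 0 0 0 -1; 0 0 0 0 0 0 -1")

```text
time: 55.68
position: [0.5454, 0.0077, 0.3739]
tool_rot: [3.134, -0.029, 0.015]
ft_force: [0.1, 0.2, -4.5]
grip_width: 0.451
```

```bash
python3 go.py .5421 .0193 .3086
```

```text
t 55.67 pos [0.5454 0.0077 0.3739] shift cm [-0.41 -1.2   6.51] turn [ 0.007 -0.01  -0.018] grip 0.451 F [ 0.07  0.24 -4.46] q [ 0.35  0.14 -0.45  1.75  0.07  1.26 -1.71]
```

Emit:
play_rows(targets="-0.4 -1.2 1 0.007 -0.01 -0.018 -1; 0 0 2 0 0 0 -1; 0 0 1.5 0 0 0 -1; 0 0 0 0 0 0 -1; 0 0 0 0 0 0 -1")

```text
time: 56.3
position: [0.5425, 0.0223, 0.3303]
tool_rot: [-3.14, -0.004, -0.008]
ft_force: [-1.8, 0.1, -4.5]
grip_width: 0.452
```

```bash
python3 go.py .5421 .0193 .3086
```

```text
t 56.3 pos [0.5425 0.0223 0.3303] shift cm [-0.06  0.3   2.17] turn [-0.001 -0.005  0.003] grip 0.452 F [-1.84  0.08 -4.52] q [ 0.34  0.17 -0.47  1.8   0.08  1.18 -1.72]
```

Emit:
play_rows(targets="0 0.3 0.8 0 -0.005 0.003 -1; 0 0 0.6 0 0 0 -1; 0 0 0.2 0 0 0 -1; 0 0 0 0 0 0 -1")

```text
time: 56.8
position: [0.543, 0.0189, 0.3143]
tool_rot: [-3.14, 0.001, -0.002]
ft_force: [-0.7, -0.2, -4.5]
grip_width: 0.452
```

```bash
python3 go.py .5421 .0193 .3086
```

```text
t 56.8 pos [0.543  0.0189 0.3143] shift cm [-0.1  -0.04  0.57] turn [-0.001 -0.001 -0.001] grip 0.452 F [-0.68 -0.15 -4.49] q [ 0.34  0.19 -0.46  1.82  0.09  1.15 -1.73]
```

Emit:
play_rows(targets="-0.1 0 0.3 0 0 0 -1; 0 0 0.2 0 0 0 -1; 0 0 0.1 0 0 0 -1; 0 0 0.1 0 0 0 -1")

```text
time: 57.3
position: [0.5425, 0.0192, 0.3086]
tool_rot: [-3.14, 0.001, -0.006]
ft_force: [-2.7, 0.4, 5.6]
grip_width: 0.453
```

Emit:
play_rows(targets="0 0 0 0 0 0 -0.2; 0 0 0 0 0 0 0.2; 0 0 0 0 0 0 0.6; 0 0 0 0 0 0 1; 0 0 0 0 0 0 1; 0 0 -2 0 0 0 1; 0 0 -4 0 0 0 1; 0 0 -4 0 0 0 1; 0 2 -1 0 0 0 1; 0.6 5 0 0 0 0 1; 0.6 5 0 0 0 0 1; 0.6 5 0 0 0 0 1; 0.6 5 0 0 0 0 1; 0.6 5 0 0 0 0 1; 0.6 5 0 0 0 0 1; 0 0 0 0 0 0 1; 0 0 0 0 0 0 1")

```text
time: 59.42
position: [0.581, -0.3087, 0.4248]
tool_rot: [-3.141, -0.007, -0.019]
ft_force: [0.5, 0.8, 1.0]
grip_width: 1.005
```

```bash
python3 go.py .5857 -.3496 .3073; python3 caps.py 10 top
```

```text
t 59.42 pos [ 0.581  -0.3087  0.4248] shift cm [ 0.31  4.09 11.76] turn [-0.    -0.012  0.004] grip 1.005 F [0.47 0.85 0.97] q [ 0.64  0.34 -0.25  1.4   0.08  1.41 -1.17]
top red 261 [[0.6126 0.0781 0.154 ]] [0.6125 0.078  0.1551]
top yellow 267 [[0.5423 0.0193 0.154 ]] [0.5423 0.0193 0.1546]
```

Emit:
play_rows(targets="0.2 2 0 0 -0.012 0.004 1; 0.2 2 0 0 0 0 1; 0 0 3 0 0 0 1; 0 0 3 0 0 0 1; 0 0 0 0 0 0 1; 0 0 0 0 0 0 1")

```text
time: 60.22
position: [0.5861, -0.354, 0.3661]
tool_rot: [3.137, 0.001, 0.004]
ft_force: [-0.1, -0.6, 0.9]
grip_width: 0.999
```

```bash
python3 go.py .5857 -.3496 .3073
```

```text
t 60.23 pos [ 0.5861 -0.354   0.3661] shift cm [-0.05 -0.47  5.88] turn [ 0.005 -0.002  0.001] grip 0.999 F [-0.11 -0.59  0.9 ] q [ 0.67  0.42 -0.22  1.4   0.1   1.32 -1.13]
```

Emit:
play_rows(targets="0 -0.4 2.5 0.005 0 0 1; 0 0 2.3 0 0 0 1; 0 0 0.4 0 0 0 1; 0 0 0 0 0 0 1; 0 0 0 0 0 0 1")

```text
time: 60.85
position: [0.5887, -0.3518, 0.3221]
tool_rot: [3.135, 0.001, 0.021]
ft_force: [-0.6, -0.3, 1.1]
grip_width: 1.004
```

```bash
python3 go.py .5857 -.3496 .3073
```

```text
t 60.85 pos [ 0.5887 -0.3518  0.3221] shift cm [-0.32 -0.23  1.48] turn [ 0.006 -0.014  0.   ] grip 1.004 F [-0.63 -0.3   1.1 ] q [ 0.67  0.45 -0.22  1.46  0.1   1.23 -1.14]
```

Emit:
play_rows(targets="-0.3 -0.2 1 0.006 -0.014 0 1; 0 0 0.5 0 0 0 1; 0 0 0 0 0 0 1; 0 0 0 0 0 0 1")

```text
time: 61.35
position: [0.5859, -0.3499, 0.3075]
tool_rot: [3.141, 0.001, 0.0]
ft_force: [0.9, -0.3, -0.4]
grip_width: 1.004
```

```bash
python3 go.py .5857 -.3496 .3073
```

```text
t 61.35 pos [ 0.5859 -0.3499  0.3075] shift cm [-0.02 -0.03  0.02] turn [ 0.001 -0.     0.001] grip 1.004 F [ 0.87 -0.25 -0.43] q [ 0.67  0.45 -0.22  1.47  0.1   1.22 -1.14]
```

Emit:
play_rows(targets="0 0 0 0 0 0 -1; 0 0 0 0 0 0 -1; 0 0 0 0 0 0 -1; 0 0 0 0 0 0 -1; 0 0 0 0 0 0 -1; 0 0 0 0 0 0 -1")

```text
time: 62.1
position: [0.586, -0.3501, 0.3079]
tool_rot: [3.14, 0.001, 0.002]
ft_force: [0.2, -0.7, -0.3]
grip_width: 0.451
```

Emit:
play_rows(targets="0 0 -1 0 0 0 -1; 0 0 -2.5 0 0 0 -1; 0 0 -3 0 0 0 -1; 0 0 -3 0 0 0 -1; 0 0 -2 0 0 0 -1; 0 -2 -0.5 0 0 0 -1; 0.3 -4 -0.3 0 0 0 -1; 0.3 -4 -0.3 0 0 0 -1; 0.3 -4 -0.3 0 0 0 -1; 0.3 -4 -0.3 0 0 0 -1; 0.3 -4 -0.3 0 0 0 -1; 0.2 -3 -0.3 0 0 0 -1; 0 -1 -0.3 0 0 0 -1; 0 0 -0.2 0 0 0 -1; 0 0 -0.2 0 0 0 -1")

```text
time: 63.98
position: [0.5976, -0.0703, 0.4448]
tool_rot: [-3.129, -0.013, 0.042]
ft_force: [-0.1, -0.3, -4.4]
grip_width: 0.455
```

```bash
python3 go.py .5992 -.0479 .3073
```

```text
t 63.98 pos [ 0.5976 -0.0703  0.4448] shift cm [ 0.55 -2.06 13.77] turn [-0.013  0.027  0.009] grip 0.455 F [-0.11 -0.33 -4.44] q [ 0.39  0.24 -0.37  1.49  0.07  1.46 -1.55]
```

Emit:
play_rows(targets="0.1 -2.1 0 -0.013 0.027 0.009 -1; 0 0 2 0 0 0 -1; 0 0 3 0 0 0 -1; 0 0 2 0 0 0 -1; 0 0 0 0 0 0 -1; 0 0 0 0 0 0 -1")

```text
time: 64.72
position: [0.5986, -0.0607, 0.3739]
tool_rot: [3.136, -0.029, 0.002]
ft_force: [-0.3, -0.3, -4.9]
grip_width: 0.45
```

```bash
python3 go.py .5992 -.0479 .3078
```

```text
t 64.72 pos [ 0.5986 -0.0607  0.3739] shift cm [ 0.03 -1.32  6.6 ] turn [ 0.005 -0.001 -0.018] grip 0.45 F [-0.31 -0.31 -4.95] q [ 0.37  0.26 -0.37  1.61  0.1   1.29 -1.61]
```

Emit:
play_rows(targets="0 -1.3 1 0.005 0 -0.018 -1; 0 0 2 0 0 0 -1; 0 0 1.5 0 0 0 -1; 0 0 0 0 0 0 -1; 0 0 0 0 0 0 -1")

```text
time: 65.35
position: [0.6001, -0.0449, 0.3301]
tool_rot: [-3.14, -0.005, -0.011]
ft_force: [-0.0, -0.3, -4.4]
grip_width: 0.45
```

```bash
python3 go.py .5992 -.0479 .3078
```

```text
t 65.35 pos [ 0.6001 -0.0449  0.3301] shift cm [-0.11  0.3   2.23] turn [-0.002 -0.007  0.003] grip 0.45 F [-0.01 -0.26 -4.39] q [ 0.35  0.29 -0.38  1.66  0.11  1.2  -1.62]
```

Emit:
play_rows(targets="-0.1 0.3 0.8 0 -0.007 0.003 -1; 0 0 0.6 0 0 0 -1; 0 0 0.2 0 0 0 -1; 0 0 0 0 0 0 -1")

```text
time: 65.85
position: [0.5995, -0.0484, 0.3141]
tool_rot: [-3.14, 0.001, -0.002]
ft_force: [0.4, -0.6, -3.7]
grip_width: 0.454
```

```bash
python3 go.py .5992 -.0479 .3078
```

```text
t 65.85 pos [ 0.5995 -0.0484  0.3141] shift cm [-0.03 -0.05  0.63] turn [-0.001 -0.001 -0.001] grip 0.454 F [ 0.37 -0.6  -3.75] q [ 0.36  0.3  -0.38  1.68  0.12  1.18 -1.62]
```

Emit:
play_rows(targets="0 0 0.3 0 0 0 -1; 0 0 0.2 0 0 0 -1; 0 0 0.1 0 0 0 -1; 0 0 0.1 0 0 0 -1")

```text
time: 66.35
position: [0.6, -0.0482, 0.308]
tool_rot: [-3.14, 0.001, -0.005]
ft_force: [-0.9, -0.0, 2.1]
grip_width: 0.452
```

Seated. Release, retract and move clear to the right.

Emit:
play_rows(targets="0 0 0 0 0 0 -0.2; 0 0 0 0 0 0 0.2; 0 0 0 0 0 0 0.6; 0 0 0 0 0 0 1; 0 0 0 0 0 0 1; 0 0 -2 0 0 0 1; 0 0 -4 0 0 0 1; 0 0 -4 0 0 0 1; 0 2 -2 0 0 0 1; -1 5 0 0 0 0 1; -1 5 0 0 0 0 1; -1 5 0 0 0 0 1; -1 5 0 0 0 0 1; -1 4 0 0 0 0 1; 0 2 0 0 0 0 1; 0 0 0 0 0 0 1; 0 0 0 0 0 0 1")

```text
time: 68.47
position: [0.5514, -0.3309, 0.4517]
tool_rot: [3.139, 0.014, 0.044]
ft_force: [-0.0, 0.2, 0.7]
grip_width: 0.998
```

```bash
python3 go.py .5 -.3 .43; python3 caps.py 11 top scene; python3 - <<'E'
from h import *
d=pickle.load(open("top11.pkl","rb"));d0=pickle.load(open("top0.pkl","rb"));P=cloud(d)
for n,c,z,e in(("jw",(.486,.323),.122,d),("jb",(.507,.104),.054,d),("jb0",(.507,.104),.054,d0)):
    P=cloud(e);m=(np.abs(P[...,2]-z)<.008)&(np.hypot(P[...,0]-c[0],P[...,1]-c[1])<.04)
    ys,xs=np.nonzero(m);print(n,len(xs),onplane(e,[xs.mean(),ys.mean()],z).round(4),P[m].mean(0).round(4))
E
```

```text
t 68.47 pos [ 0.5514 -0.3309  0.4517] shift cm [-5.17 -3.14  2.02] turn [ 0.003 -0.028  0.009] grip 0.998 F [-0.02  0.2   0.73] q [ 0.68  0.29 -0.22  1.41  0.05  1.43 -1.1 ]
top red 262 [[0.6126 0.078  0.154 ]] [0.6125 0.0779 0.155 ]
top yellow 269 [[0.5424 0.0194 0.154 ]] [0.5423 0.0194 0.1549]
top blue 241 [[ 0.6002 -0.048   0.154 ]] [ 0.6001 -0.0479  0.1551]
scene red 175 [[0.6139 0.081  0.154 ]] [0.6126 0.0805 0.153 ]
scene yellow 143 [[0.5446 0.0228 0.154 ]] [0.5426 0.0219 0.1526]
scene blue 128 [[ 0.6004 -0.0454  0.154 ]] [ 0.5988 -0.0464  0.1528]
jw 353 [[0.4874 0.3221 0.122 ]] [0.4875 0.3218 0.1226]
jb 292 [[0.5073 0.1043 0.054 ]] [0.5073 0.1042 0.0548]
jb0 294 [[0.5075 0.1044 0.054 ]] [0.5075 0.1043 0.055 ]
```

View pics/top11.png

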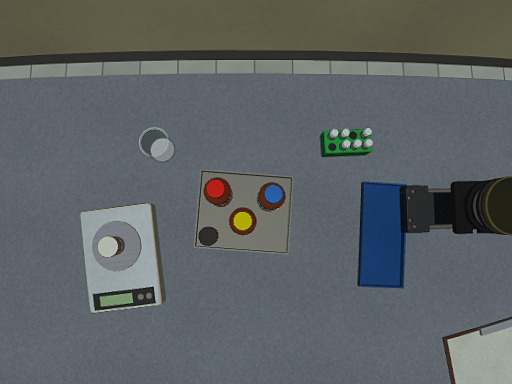

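View pics/scene11.png

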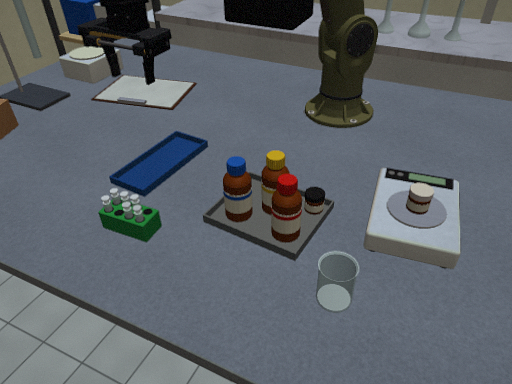

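Everything is in place: red, blue and yellow are back in the tray (top view pixels 215,189 / 273,194 / 242,221). The jar is on the pan at about (108,246), and nothing touches the gripper.

```bash
python3 -c "
from bench import ctrl
print(ctrl.close_job())"
```

```text
the job is handed in; nothing more can be done
None
```

I moved the three bottles by their caps onto the blue side tray and stood the white-lidded jar on the balance pan. Then I put each bottle back where it had stood and handed the job in at about 68.6 s of the 141 s allowed. The hand-in gives no verdict.

- **Bottles:** in the top camera they stand about 1.1 mm (red), 0.8 mm (yellow) and 1.6 mm (blue) from their starting positions. Their cap tops are at 155 mm, as at the start, so all are upright.
- **White-lidded jar:** it sits about 2 mm from the pan centre I measured, with its lid at 122.6 mm against the expected 122 mm.
- **Bystanders:** the black-lidded jar measured unmoved (0.2 mm). I checked the beaker and vial rack only by eye in the last pictures, where they look unchanged.
- **Gripper:** it is open and clear of everything.
- **Disagreement:** the scene camera reads 2–3 mm off the top camera in absolute position, about the calibration error. Measured against its own first picture, it shows the same bottle shifts, at most about 3 mm.

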